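Lay out a stripped pump shaft for overhaul

ROBOT

A 6-joint arm with a two-finger parallel gripper is mounted at the origin on a cart in front of the work surface, level with it; the furniture and walls round the work are solid. World frame = base frame: x ahead of the robot, y to its left, z up, the work surface at z = 0. Lengths are in mm, angles in degrees, forces in N, time in s.
With the tool pointing down it reaches from about 400 to 925 mm from the base axis. Payload 3.4 kg.
Tool frame: the origin (TCP) lies on the centre line of the jaws, within the pads' length; the fingertips stand ahead of it and the grasp point (between the pads) lies 8 mm behind it (robot.tips_ahead is the z of the fingertips in the tool frame, in mm); z points along the fingers, y is the direction in which the jaws open and shut (so a half turn about z gives the same grasp; the last joint's range is limited). The gripper opens to 85 mm and grips with 20 to 120 N. Pads are 22 mm wide; open, the fingers measure 114 mm over their backs; the gripper's body (76 mm by 85 mm) begins 54 mm behind the grasp point. The pads swing forward as they close: fully open they stand 13 mm farther back than shut.
Start: joints at [66.893, 17.578, 86.31, -0, 76.112, -4.211], TCP at [186.239, 544.009, 242.305] pointing down, gripper open.
Joint ranges: [-179.03, 179.03], [-60, 130.46], [8.19, 133.38], [-81.62, 261.62], [5.75, 156.47], [-153.77, 153.77]. Speed limits (degrees/s): [147.25, 147.25, 180, 180, 180, 180].

INTERFACE

Orientations are given as a 3x3 rotation matrix whose columns are the frame's x, y, z axes.
In Python, from workcell import robot gives the robot as it stands.
- The arm moves only by the tool servo_tool, never from a script. Its argument "plan" is text: rows parted by semicolons, each of 7 numbers parted by spaces: the turn, a rotation vector about the tool's x, y, z in units of 5 degrees (1.0 is 5 degrees), then the shift along the tool's x, y, z in units of 30 mm (1.0 is 30 mm), then the finger opening in mm, from 0 to 85.4. In form: wx wy wz x y z gripper; .... A call has 1 to 12 rows; each row shifts and turns the commanded pose from where the row before left it, along the tool's axes as they then stand; what a row does not reach is not made up. A row lasts 1/12 s, in which the tool goes at most 41.7 mm and 7.16 degrees, less where a joint would pass 70% of its speed; a pose out of reach is approached as far as the arm can. A call is refused whole if a number of a shift passes 1 or a number of a turn 1, either way. A call with a gripper value outside its range is refused whole. The fingers move at their own pace and stop on an object; "force" is the grip in N (left out, the last holds). Time passes only in rows, so rows that do not move let the fingers close. It gives the time, the measured TCP pose, the force and the opening at its end, in the units of the state.
- robot.state(): the state, without advancing time (a new reading comes with each control period).
- robot.grab_frame(name): name is "scene" or "top" or "wrist"; returns the picture (384x512x3 uint8, blue, green, red); there is no depth.
- robot.calibration(name): a dict with "vfov" (degrees; the focal length in pixels is half the picture's height over the tangent of half this angle, whatever the lens; pixels are square), "cx", "cy" (the principal point, pixels), "rvec" (rotation vector, rad) and "tvec" (3), from world to camera coordinates, as OpenCV has them; the wrist camera has in their place "hand_eye" (4x4, takes a point from camera to tool coordinates, whose origin is the TCP and whose axes are the flange's). Camera axes: x right, y down, z forward; pixel columns grow to the right and rows downward; lengths in mm; the calibration is good to about 2 mm. The wrist camera is an equidistant fisheye: a pixel r from the principal point sees the ray r / f radians off the axis. A picture is of the moment at which its call begins: read the wrist's pose just before it. calibration takes no time and is no camera call.
- robot.job_done(): hands the job in, once; it reports no verdict.
The state is a dict: "time_s": time; "q": joint angles; "joint_vel": joint speeds; "tau": joint torques, N m; "position": TCP position; "eef_rot": TCP orientation; "wrist_force": force on the tool from outside, world axes, zero at the start; "wrist_torque": the same for the moment, N m; "gripper_width": opening from 0.0 (shut) to 1.0 (fully open).
Only numpy, scipy, OpenCV 4.12 (cv2) and the standard library are available. Lean on these libraries where they do the work, as an engineer would, in place of code of your own. Each camera call takes 0.05 s, during which the arm holds its last target.

TASK

The parts drawn off a pump shaft are threaded on the bench spindle. Take them off from the top down and set each at the station for its next operation: the copper bush standing upright in the round parts dish, the plain dark steel distance ring flat on the grooved lapping plate with none of it over the edge, the ball bearing lying flat in the rectangular wash pan, and the belt pulley over the post of the round checking stand, fully down on its face. Leave the caliper where it lies.

Things in the scene. Friction and masses are not known exactly. Their poses are not given: they have to be found in the camera images.
- bush_center (a point): flanged copper bush, hollow, standing upright at the top of the stack: 45 mm tall, 26 mm diameter, its upper 10 mm a flange of 28 mm. Point at its centre, half-way up; z along its axis, up. The spindle's 7 mm pilot reaches 15 mm into its bore from below
- ring_center (a point): plain blackened-steel distance ring under the bush: 42 mm diameter, 20 mm bore, 12 mm thick. Point at its centre, half-way up; z along its axis
- bearing_center (a point): ball bearing under the distance ring: 52 mm diameter, 25 mm bore, 15 mm thick, steel with dark seal. Point at its centre, half-way up; z along its axis
- pulley_center (a point): aluminium V-belt pulley at the bottom of the stack, on the spindle's base: 64 mm diameter over its two flanges, 26 mm thick, 28 mm bore. Point at its centre, half-way up; z along its axis
- spindle: bench spindle that carries the stack, fixed to the bench: 84 mm square grey plate 12 mm thick with an upright spindle of 12 mm diameter up to 63 mm and a 7 mm pilot up to 80 mm above the bench. Origin: centre of its underside. From the bottom up it carries pulley, bearing, ring, bush; all lift straight off
- dish: round parts dish of bright sheet steel on a black rubber foot, fixed: 96 mm across the rim, rim 22 mm above the bench, walls flaring, flat inside floor 76 mm across at 6 mm above the bench. Origin: centre of its underside
- plate: square cast-iron lapping plate, fixed: 94 x 94 mm, its flat face (90 x 90 mm, cut by fine cross grooves) 20 mm above the bench. Origin: centre of its underside; x and y along its edges
- pan: rectangular steel wash pan with rows of holes in its floor, fixed: 120 mm (its x) by 150 mm (its y) outside, walls 3 mm thick, rim 29 mm above the bench, inside floor 3 mm above the bench. Origin: centre of its underside
- stand: checking stand, fixed: round green base of 84 mm diameter with a bright steel face of 70 mm diameter 14 mm above the bench, and in its centre an upright post of 12 mm diameter with a rounded nose, its top 54 mm above the bench. Origin: centre of its underside
- caliper_center (a point): steel caliper lying on the bench at the right, 230 mm long, 64 mm wide over its jaws, 10 mm thick; must stay where it lies. Point at its centre. Beyond it, to the right and rear, a spray can stands and a lamp shade hangs low: keep the arm clear of them
There are look-alikes about, which are no part of the job. What is shaped like the part that bears bearing_center but pink or red is not meant. Leave any purple or red look-alike of the part that bears bush_center alone.

How it is judged (in metres and radians):
On the way, in this order (a step that is already met when the one before it is completed fails the run):
1. the copper bush stands upright in the round dish (horizontal distance between bush_center and dish below 0.03 m and z of bush_center in the frame of dish between 0.0245 and 0.0325 m and angle between bush_center's own z axis and vertical below 0.12 rad), for 0.2 s.
2. the distance ring lies flat on the lapping plate (x of ring_center in the frame of plate between -0.028 and 0.028 m and y of ring_center in the frame of plate between -0.028 and 0.028 m and z of ring_center in the frame of plate between 0.023 and 0.029 m and angle between ring_center's own z axis and vertical below 0.08 rad), for 0.2 s.
3. the bearing lies flat in the wash pan (x of bearing_center in the frame of pan between -0.036 and 0.036 m and y of bearing_center in the frame of pan between -0.051 and 0.051 m and z of bearing_center in the frame of pan between 0.0075 and 0.0135 m and angle between bearing_center's own z axis and vertical below 0.08 rad), for 0.2 s.
4. the pulley sits over the stand's post, down on its face (horizontal distance between pulley_center and stand below 0.011 m and z of pulley_center in the frame of stand between 0.024 and 0.03 m and angle between pulley_center's own z axis and vertical below 0.08 rad), for 0.2 s.
At the end, for the whole second after the job is handed in: At rest, released: bush upright (0.12 rad) on the dish's floor within 30 mm of its centre; ring flat on the lapping plate, centre within 28 mm of the plate's along each edge; bearing flat on the pan's floor; pulley flat on the stand's face (3 mm) round the post; flat is within 0.08 rad (all of step 1 and all of step 2 and all of step 3 and all of step 4 and linear speed of each of bush, ring, bearing, pulley below 0.02 m/s); the robot touches nothing.
It fails at once if the caliper was shifted by more than 20 mm (distance of caliper_center from where it was at the start of the episode above 0.02 m).
It also fails if it takes over 122 s, if anything falls off the work surface, if the arm or the gripper's body presses on something with over 40 N, if the wrist force passes 120 N, or if a joint passes its speed limit or range.

## Working session

There is one attempt and no reset: what is moved stays moved. The work goes in short steps, Python scripts to look and compute and a tool call to move; the robot and the scene stay as the last step left them, time stands still between calls to the robot, and variables do not carry over. Pictures are saved under pics/ and viewed, and the job is handed in when it is done.

Besides the shell and the picture viewer there is one more tool, called after ">>>" as name(argument=value, ...), one argument or row to a line, values as JSON. servo_tool: Moves the arm, as the interface text tells. Its arguments: {"type":"object","properties":{"plan":{"type":"string"},"force":{"type":"number"}},"required":["plan"]}

```bash
ls; mkdir -p pics
python3 - <<'E'
from workcell import robot
import cv2
s=robot.state()
print({k:s[k] for k in ('time_s','position','eef_rot','gripper_width','wrist_force')}, robot.tips_ahead)
for n in ('scene','top','wrist'):
    cv2.imwrite(f'pics/{n}0.png',robot.grab_frame(n)); print(n,robot.calibration(n))
E
```

```text
pics
{'time_s': 0.0, 'position': array([185.96447868, 543.36738813, 241.37052961]), 'eef_rot': array([[-9.46118605e-01,  3.23819282e-01, -8.10765847e-04],
       [ 3.23820267e-01,  9.46116635e-01, -1.93605201e-03],
       [ 1.40148081e-04, -2.09427724e-03, -9.99997797e-01]]), 'gripper_width': 0.9993316667035448, 'wrist_force': array([-0.5574773 ,  0.72233777,  0.46715548])} 11.0
scene {'vfov': 44.44649642790227, 'cx': 253.52269884269492, 'cy': 193.2147475220805, 'rvec': array([ 0.57432459, -2.53498302,  1.32115309]), 'tvec': array([ 525.44634684,  152.84433669, 1177.24673656])}
top {'vfov': 43.05766898573282, 'cx': 254.41321308937478, 'cy': 193.17692991159805, 'rvec': array([ 2.11662753, -2.1501259 ,  0.15021306]), 'tvec': array([  82.61476537,  559.57191212, 1730.87484766])}
wrist {'vfov': 65.70646984690485, 'cx': 252.40938267264335, 'cy': 189.45867822923645, 'hand_eye': array([[ 3.86202748e-04, -9.53005945e-01, -3.02951348e-01,
         7.70471717e+01],
       [ 9.99999837e-01,  4.95160578e-04, -2.82845052e-04,
         1.19545016e+00],
       [ 4.19562581e-04, -3.02951189e-01,  9.53005981e-01,
        -1.30768611e+02],
       [ 0.00000000e+00,  0.00000000e+00,  0.00000000e+00,
         1.00000000e+00]])}
```

View pics/scene0.png

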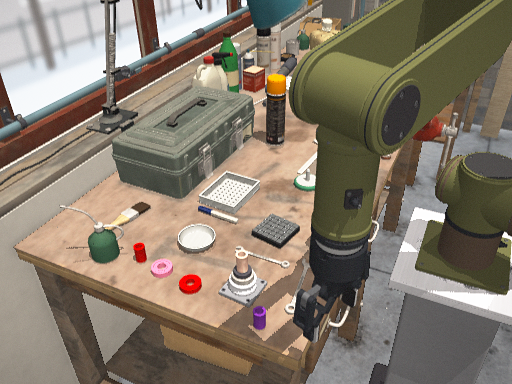

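View pics/top0.png

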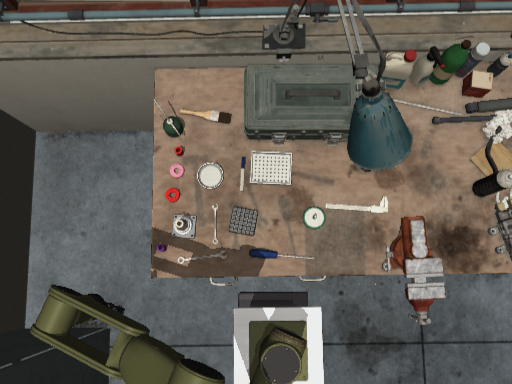

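View pics/wrist0.png

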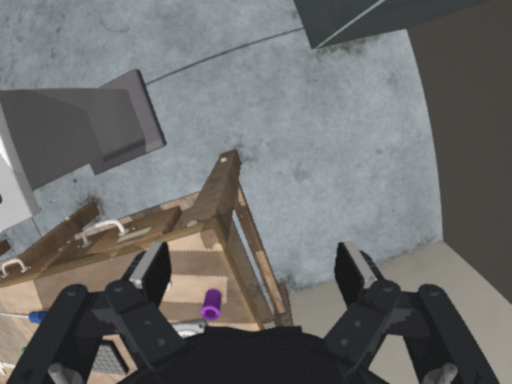

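The top view shows the stack on the spindle at (183,225). Around it are the red ring at (173,195), pink ring at (177,171), red bush at (180,151) and purple bush at (160,247), all of them look-alikes. The dish is at (210,175), the pan at (271,168), the plate at (243,221), the stand at (314,217) and the caliper at (357,207).

```bash
cat > h.py <<'E'
import numpy as np, cv2
from workcell import robot
def cam(n):
    c=robot.calibration(n); f=192/np.tan(np.radians(c['vfov']/2)); return c,f
def wpose(s):
    return np.array(s['eef_rot']),np.array(s['position'])
def ray(n,u,v,s=None):
    c,f=cam(n)
    if n!='wrist':
        R,_=cv2.Rodrigues(c['rvec']); t=np.array(c['tvec']).ravel()
        d=R.T@np.array([(u-c['cx'])/f,(v-c['cy'])/f,1]); return -R.T@t,d/np.linalg.norm(d)
    x,y=u-c['cx'],v-c['cy']; r=np.hypot(x,y)+1e-12; th=r/f
    d=np.array([np.sin(th)*x/r,np.sin(th)*y/r,np.cos(th)])
    H=c['hand_eye']; R,p=wpose(s)
    return p+R@H[:3,3], R@H[:3,:3]@d
def onz(n,u,v,z,s=None):
    o,d=ray(n,u,v,s); return o+d*(z-o[2])/d[2]
def proj(n,P,s=None):
    c,f=cam(n); P=np.array(P,float)
    if n!='wrist':
        R,_=cv2.Rodrigues(c['rvec']); X=R@P+np.array(c['tvec']).ravel(); return np.array([c['cx']+f*X[0]/X[2],c['cy']+f*X[1]/X[2]])
    H=c['hand_eye']; R,p=wpose(s); X=R.T@(P-p); X=H[:3,:3].T@(X-H[:3,3])
    r=np.hypot(X[0],X[1]); th=np.arctan2(r,X[2]); return np.array([c['cx']+f*th*X[0]/r,c['cy']+f*th*X[1]/r])
def inter(a,b):
    (o1,d1),(o2,d2)=a,b
    A=np.stack([d1,-d2],1); t=np.linalg.lstsq(A,o2-o1,rcond=None)[0]
    p,q=o1+d1*t[0],o2+d2*t[1]; return (p+q)/2,np.linalg.norm(p-q)
def crop(img,x0,y0,w,h,k,name):
    cv2.imwrite(name,cv2.resize(img[y0:y0+h,x0:x0+w],None,fx=k,fy=k,interpolation=cv2.INTER_CUBIC))
E
python3 - <<'E'
from h import *
for nm,u,v,z in [('stack',183,223,113),('dish',210,175,22),('plate',243,221,20),('pan',271,168,29),('stand',314,217,14),('cal',357,207,10)]:
    print(nm,onz('top',u,v,z).round())
print(inter(ray('top',183,223),ray('scene',242,251)))
t=cv2.imread('pics/top0.png'); s=cv2.imread('pics/scene0.png')
crop(t,150,140,190,130,4,'pics/t1.png'); crop(s,140,160,190,175,4,'pics/s1.png')
E
```

```text
stack [449. 323. 113.]
dish [636. 238.  22.]
plate [462. 117.  20.]
pan [657.  11.  29.]
stand [ 473. -143.   14.]
cal [ 508. -303.   10.]
(array([451.24079261, 324.80105191, 103.80467725]), np.float64(2.4370537958853316))
```

View pics/t1.png

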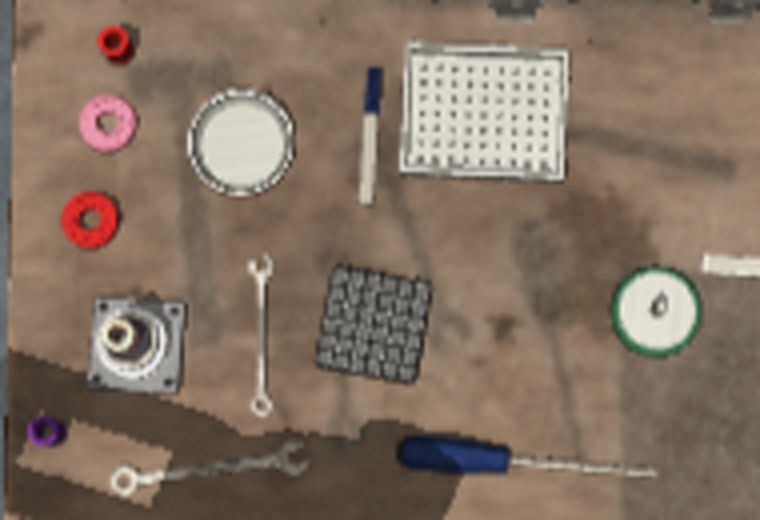

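View pics/s1.png

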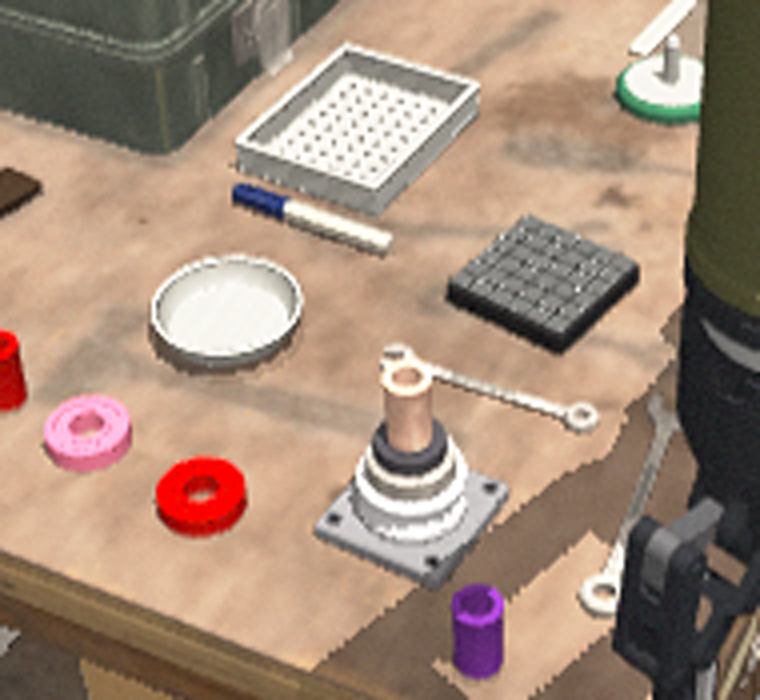

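Run:
```python
from h import *
P=lambda pts:[((x+.5)/4-.5+150,(y+.5)/4-.5+140) for x,y in pts]
for nm,pts,z in [('spindleplate',[(97,297),(187,301),(182,392),(89,388)],12),('plate',[(342,264),(432,283),(413,383),(316,366)],20),('pan',[(408,42),(569,48),(563,181),(401,172)],29),('dish',[(241,142)],22),('standface',[(657,312)],14),('standtop',[(659,303)],54),('bushtop',[(118,335)],110),('purple',[(46,431)],45),('calipertip',[(703,263)],5)]:
    w=np.array([onz('top',u,v,z) for u,v in P(pts)])[:,:2]
    print(nm,w.mean(0).round(1)); 
    if len(pts)>1:
        e=np.roll(w,-1,0)-w; print('  edges',np.hypot(*e.T).round(1),'ang',np.degrees(np.arctan2(e[:,1],e[:,0])).round(1))
S=lambda pts:[((x+.5)/4-.5+140,(y+.5)/4-.5+160) for x,y in pts]
for nm,pts,z in [('bushtop',[(407,375)],110),('dish',[(227,308)],22),('plate',[(530,216),(639,267),(560,340),(447,283)],20),('pan',[(349,46),(480,85),(376,196),(236,146)],29),('posttop',[(672,38)],54)]:
    w=np.array([onz('scene',u,v,z) for u,v in S(pts)])[:,:2]
    print('S',nm,w.mean(0).round(1))
for i in range(3): s=robot.state(); print(s['position'],s['time_s'])
```

```text
spindleplate [448.9 334.3]
  edges [83.6 84.  85.7 84.2] ang [-93.5 177.1  86.7  -4.4]
plate [463.6 115.4]
  edges [84.8 93.4 90.1 96.8] ang [-102.9  168.4   79.2  -14.7]
pan [659.6  11.4]
  edges [150.1 125.9 149.5 123.3] ang [-93.2 176.   85.8  -3.8]
dish [635.1 238.9]
standface [ 470.9 -142.9]
standtop [ 474.9 -140.7]
bushtop [448.4 336.9]
purple [369.2 412. ]
calipertip [ 516.8 -187.9]
S bushtop [446.8 338.7]
S dish [629.8 244.9]
S plate [458.1 125.8]
S pan [651.3  22. ]
S posttop [ 468.5 -135.8]
[186.0230915  543.52557411 241.58086302] 0.15
[186.0230915  543.52557411 241.58086302] 0.15
[186.0230915  543.52557411 241.58086302] 0.15
```

>>> servo_tool(
  plan="0 0 -0.945 0 0 0 85; 0 0 -0.945 0 0 0 85; 0 0 -0.945 0 0 0 85; 0 0 -0.945 0 0 0 85; 0 0 0 0 0 0 85; 0 0 0 0 0 0 85",
  force=50,
)

```text
time_s: 0.65
position: [186.2, 543.8, 242.0]
eef_rot: [[-1.0, 0.002, -0.0], [0.002, 1.0, -0.001], [0.0, -0.001, -1.0]]
wrist_force: [0.6, -1.3, -0.0]
gripper_width: 0.996
```

>>> servo_tool(
  plan="0 0 0 -0.97 -0.77 0 85; 0 0 0 -0.97 -0.77 0 85; 0 0 0 -0.97 -0.77 0 85; 0 0 0 -0.97 -0.77 0 85; 0 0 0 -0.97 -0.77 0 85; 0 0 0 -0.97 -0.77 0 85; 0 0 0 -0.97 -0.77 0 85; 0 0 0 -0.97 -0.77 0 85; 0 0 0 -0.97 -0.77 0 85; 0 0 0 0 0 0 85; 0 0 0 0 0 0 85; 0 0 0 0 0 0 85",
)

```text
time_s: 1.65
position: [447.8, 336.0, 242.1]
eef_rot: [[-1.0, 0.002, -0.001], [0.002, 1.0, 0.0], [0.001, 0.0, -1.0]]
wrist_force: [0.4, 0.1, -0.6]
gripper_width: 0.993
```

Run:
```python
from h import *
s=robot.state(); print(s['position'],s['time_s'])
i=robot.grab_frame('wrist'); cv2.imwrite('pics/w1.png',i); print(robot.state()['position'], robot.tips_ahead)
for z in (12,110): print(proj('wrist',[449,336,z],s))
```

```text
[447.82189429 336.01081288 242.0525442 ] 1.65
[447.28072811 336.47313828 242.08016855] 11.0
[251.67872623 161.38891479]
[251.40550664 183.78270621]
```

View pics/w1.png

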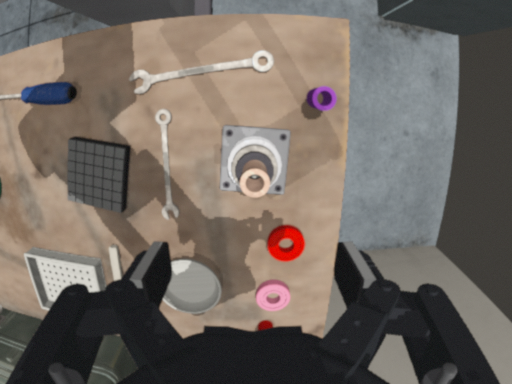

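The wrist picture shows the copper bush top at (255,182), spindle plate round (255,160), lapping plate at (98,174), dish at (191,286), pan at (62,278). The red ring (286,243), pink ring (273,295), red bush (265,325) and purple bush (322,98) are the ones not meant. The chosen bush sits on the spindle.

Run:
```python
from h import *
i=cv2.imread('pics/w1.png')
crop(i,205,110,100,100,6,'pics/w1c.png'); crop(i,20,130,210,190,4,'pics/w1d.png')
```

```text
(no output)
```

View pics/w1c.png

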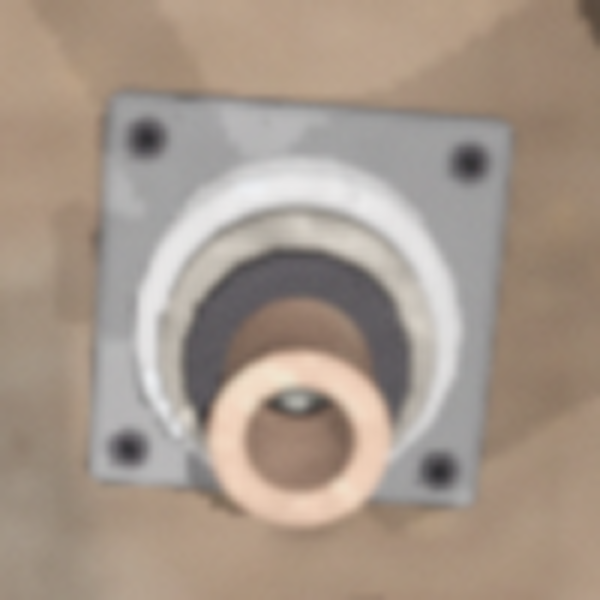

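View pics/w1d.png

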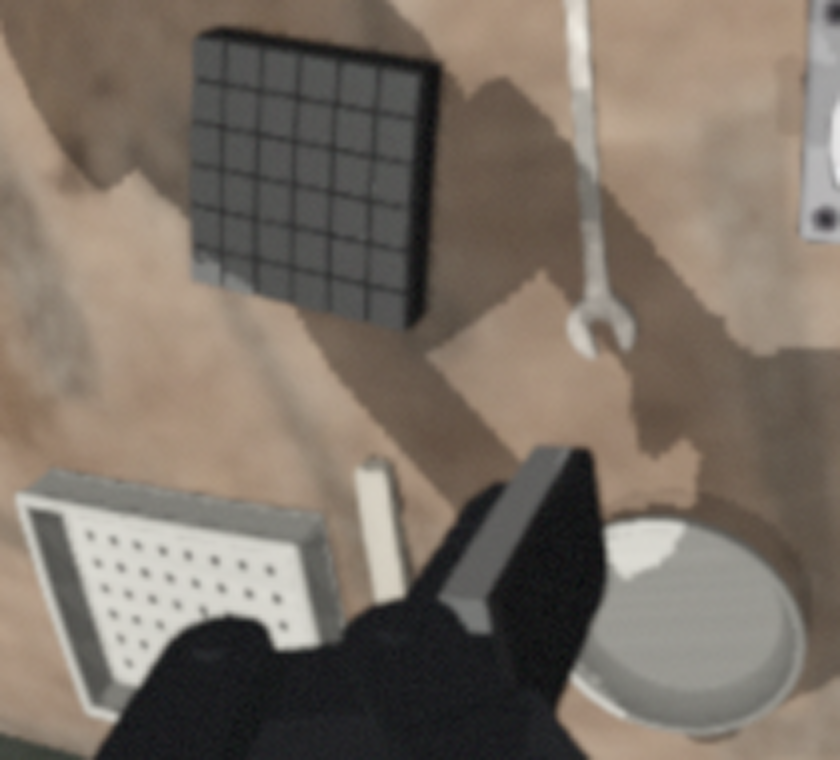

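Run:
```python
from h import *
s=robot.state(); print(s['position'])
m=lambda x,y,k,x0,y0:((x+.5)/k-.5+x0,(y+.5)/k-.5+y0)
o=lambda p,z:onz('wrist',*p,z,s)[:2]
print('bushtop',o(m(299,438,6,205,110),110), 'diam',np.linalg.norm(o(m(207,438,6,205,110),110)-o(m(392,438,6,205,110),110)))
w=np.array([o(m(x,y,6,205,110),12) for x,y in [(110,92),(511,121),(475,502),(93,478)]])
print('spindle',w.mean(0),np.hypot(*(np.roll(w,-1,0)-w).T), w.round(1).tolist())
w=np.array([o(m(x,y,4,20,130),20) for x,y in [(198,36),(424,68),(408,326),(193,280)]])
e=np.roll(w,-1,0)-w
print('plate',w.mean(0),np.hypot(*e.T),np.degrees(np.arctan2(e[:,1],e[:,0])))
```

```text
[447.28072811 336.47313828 242.08016855]
bushtop [447.32012267 339.23105883] diam 28.42451324806413
spindle [446.5740552  339.51467395] [81.49121195 81.59952663 81.71251946 82.03363783] [[402.9, 301.6], [408.7, 382.9], [490.1, 377.6], [484.7, 296.0]]
plate [461.59437213 122.72283766] [89.53559988 90.06788092 90.51690918 90.05966874] [ 80.08528495 -11.17715966 -99.93699168 168.19818358]
```

>>> servo_tool(
  plan="0 0 0 0.03 0.07 0.75 48; 0 0 0 0 0 0.75 48; 0 0 0 0 0 0.75 48; 0 0 0 0 0 0.75 48; 0 0 0 0 0 0.75 48; 0 0 0 0 0 0 48; 0 0 0 0 0 0 48; 0 0 0 0 0 0 48",
)

```text
time_s: 2.37
position: [447.1, 339.4, 130.8]
eef_rot: [[-1.0, -0.001, 0.001], [-0.001, 1.0, 0.001], [-0.001, 0.001, -1.0]]
wrist_force: [0.7, 0.9, 0.3]
gripper_width: 0.567
```

Run:
```python
from h import *
s=robot.state(); print(s['position'],s['time_s'],s['gripper_width'],s['wrist_force'], robot.tips_ahead)
i=robot.grab_frame('wrist'); cv2.imwrite('pics/w2.png',i)
```

```text
[447.11988373 339.41988865 130.82755205] 2.3667 0.5666234617278041 [0.6676102  0.9132496  0.26154958] 11.0
```

View pics/w2.png

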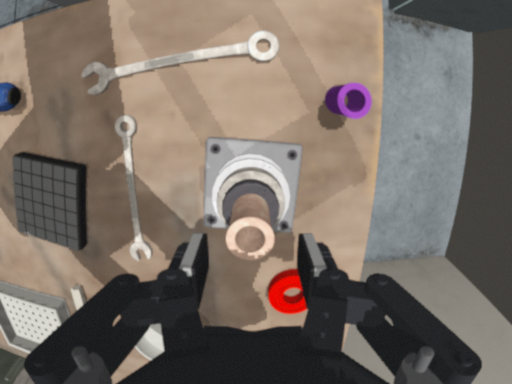

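Run:
```python
from h import *
s=robot.state(); R,p=wpose(s)
print(onz('wrist',250,238,110,s), s['position'])
print(proj('wrist',p+R@np.array([0,24,11]),s),proj('wrist',p+R@np.array([0,-24,11]),s),proj('wrist',p+R@np.array([0,24,5]),s))
i=cv2.imread('pics/w2.png'); crop(i,170,180,170,110,4.5,'pics/w2c.png')
```

```text
[448.5315667  339.07318353 110.        ] [447.72651552 339.48243018 131.34957345]
[294.91561782 245.06395086] [206.50234697 244.9564249 ] [296.37571095 250.44332589]
```

View pics/w2c.png

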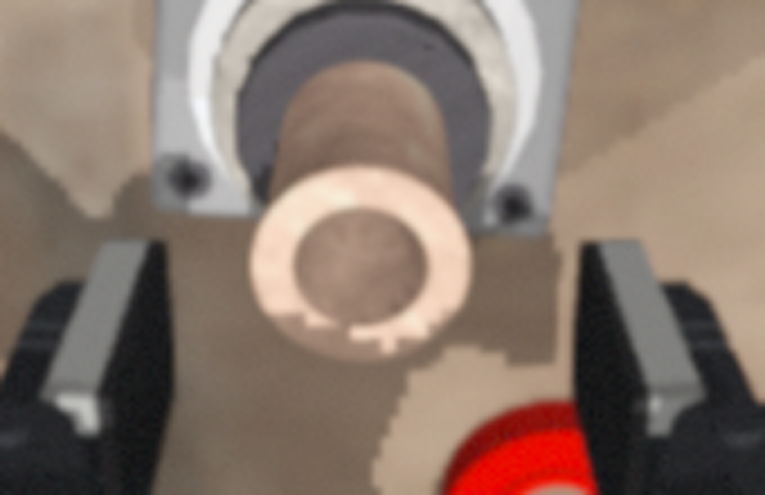

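>>> servo_tool(
  plan="0 0 0 -0.03 -0.04 0.39 48; 0 0 0 0 0 0.39 48; 0 0 0 0 0 0.39 48; 0 0 0 0 0 0 40; 0 0 0 0 0 0 25; 0 0 0 0 0 0 25; 0 0 0 0 0 0 20; 0 0 0 0 0 0 20; 0 0 0 0 0 0 20; 0 0 0 0 0 0 20",
  force=45,
)

```text
time_s: 3.25
position: [449.0, 337.6, 96.0]
eef_rot: [[-1.0, -0.0, 0.002], [0.0, 1.0, 0.001], [-0.002, 0.001, -1.0]]
wrist_force: [-0.3, 0.4, 6.4]
gripper_width: 0.29
```

Run:
```python
from h import *
s=robot.state(); print(s['position'],s['time_s'],s['gripper_width']*85.4,s['wrist_force'], robot.tips_ahead)
i=robot.grab_frame('wrist'); cv2.imwrite('pics/w3.png',i)
```

```text
[448.9707166  337.61824441  95.96621332] 3.25 24.752263988159548 [-0.2863514   0.36828289  6.44540213] 11.0
```

View pics/w3.png

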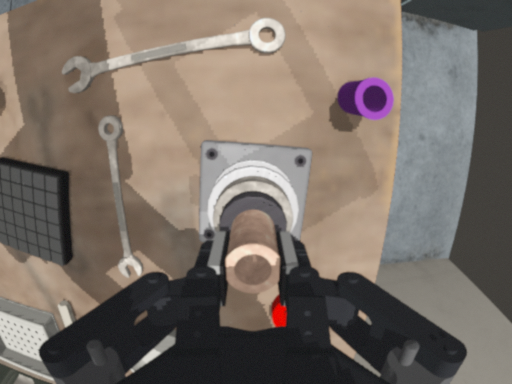

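>>> servo_tool(
  plan="0 0 0 0 0 -0.3 20; 0 0 0 0 0 -0.4 20; 0 0 0 0 0 -0.6 20; 0 0 0 0 0 -0.7 20; 0 0 0 0 0 -0.7 20; 0 0 0 0 0 -0.6 20; 0 0 0 0 0 0 20; 0 0 0 0 0 0 20",
)

```text
time_s: 3.97
position: [448.6, 337.3, 194.9]
eef_rot: [[-1.0, -0.0, 0.002], [-0.0, 1.0, 0.001], [-0.002, 0.001, -1.0]]
wrist_force: [-0.2, -0.2, -0.8]
gripper_width: 0.29
```

Run:
```python
from h import *
s=robot.state(); print(s['position'],s['time_s'],s['gripper_width']*85.4,s['wrist_force'], robot.tips_ahead)
i=robot.grab_frame('wrist'); cv2.imwrite('pics/w4.png',i); j=robot.grab_frame('scene'); crop(j,160,140,180,160,4,'pics/s4.png')
```

```text
[448.6493134  337.29388092 194.92621305] 3.9667 24.774583907530083 [-0.16005878 -0.19809432 -0.84551282] 11.0
```

View pics/w4.png

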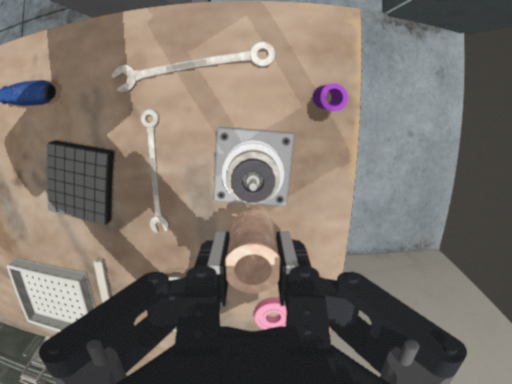

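View pics/s4.png

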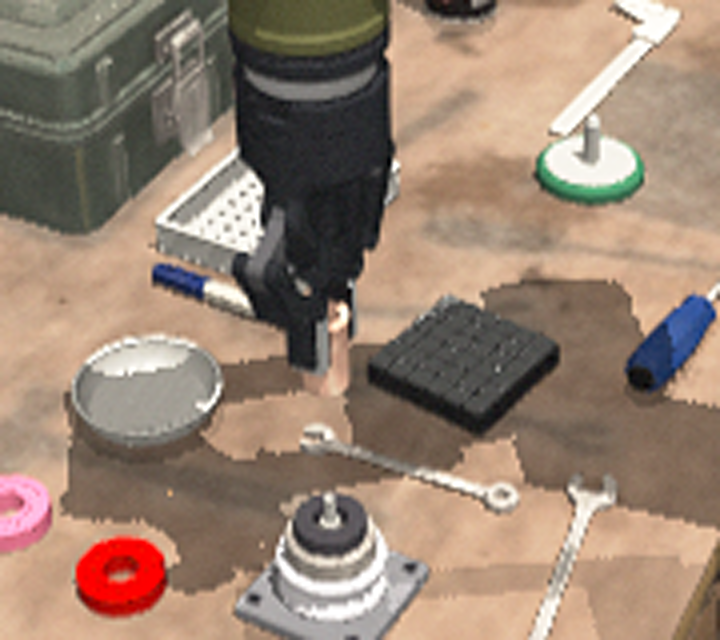

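>>> servo_tool(
  plan="0 0 0 -0.4 -0.25 0 20; 0 0 0 -0.8 -0.4 0 20; 0 0 0 -0.9 -0.45 0 20; 0 0 0 -0.95 -0.5 0 20; 0 0 0 -0.95 -0.5 0 20; 0 0 0 -0.9 -0.45 0 20; 0 0 0 -0.8 -0.4 0 20; 0 0 0 -0.4 -0.22 0 20; 0 0 0 0 0 0 20; 0 0 0 0 0 0 20; 0 0 0 0 0 0 20",
)

```text
time_s: 4.98
position: [629.6, 242.1, 192.7]
eef_rot: [[-1.0, -0.0, -0.003], [-0.0, 1.0, -0.0], [0.003, -0.0, -1.0]]
wrist_force: [-0.6, -0.4, -0.5]
gripper_width: 0.296
```

Run:
```python
from h import *
s=robot.state(); print(s['position'],s['time_s'],s['gripper_width']*85.4,s['wrist_force'], robot.tips_ahead)
i=robot.grab_frame('wrist'); cv2.imwrite('pics/w5.png',i); print(proj('wrist',[632,242,22],s))
```

```text
[629.60247198 242.09988508 192.72979365] 4.9833 25.249964787099444 [-0.63489874 -0.35187518 -0.50752004] 11.0
[251.49808734 174.72720331]
```

View pics/w5.png

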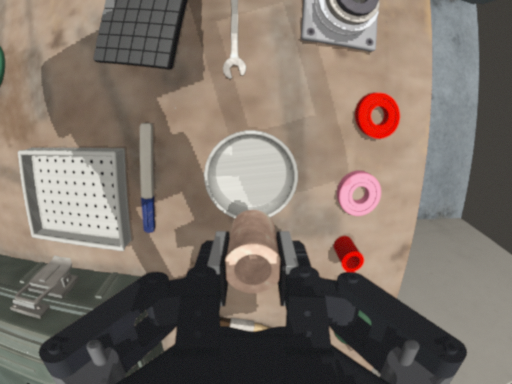

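>>> servo_tool(
  plan="0 0 0 -0.06 0 0.7 20; 0 0 0 0 0 0.9 20; 0 0 0 0 0 0.9 20; 0 0 0 0 0 0.9 20; 0 0 0 0 0 0.7 20; 0 0 0 0 0 0.5 20; 0 0 0 0 0 0.3 20; 0 0 0 0 0 0.2 20; 0 0 0 0 0 0 20; 0 0 0 0 0 0 20",
)

```text
time_s: 5.87
position: [633.1, 242.5, 41.5]
eef_rot: [[-1.0, -0.001, 0.001], [-0.001, 1.0, 0.0], [-0.001, 0.0, -1.0]]
wrist_force: [0.2, 0.3, -0.6]
gripper_width: 0.292
```

Run:
```python
from h import *
s=robot.state(); print(s['position'],s['time_s'],s['gripper_width']*85.4,s['wrist_force'])
```

```text
[633.06858035 242.5049304   41.46586781] 5.8667 24.913700842593297 [ 0.15716339  0.26590732 -0.62795874]
```

>>> servo_tool(
  plan="0 0 0 0 0 0.05 20; 0 0 0 0 0 0.05 20; 0 0 0 0 0 0.05 20; 0 0 0 0 0 0 20; 0 0 0 0 0 0 20",
)

```text
time_s: 6.28
position: [633.6, 242.1, 37.1]
eef_rot: [[-1.0, 0.0, 0.002], [0.0, 1.0, 0.001], [-0.002, 0.001, -1.0]]
wrist_force: [-1.6, -0.4, 3.2]
gripper_width: 0.287
```

>>> servo_tool(
  plan="0 0 0 0 0 0.02 20; 0 0 0 0 0 0 20; 0 0 0 0 0 0 28; 0 0 0 0 0 0 34; 0 0 0 0 0 0 48; 0 0 0 0 0 0 48; 0 0 0 0 0 0 48",
)

```text
time_s: 6.87
position: [632.8, 241.8, 35.2]
eef_rot: [[-1.0, -0.0, -0.001], [-0.0, 1.0, -0.0], [0.001, -0.0, -1.0]]
wrist_force: [-0.8, 0.2, -0.4]
gripper_width: 0.564
```

Run:
```python
from h import *
s=robot.state(); print(s['position'],s['time_s'],s['gripper_width']*85.4,s['wrist_force'])
i=robot.grab_frame('wrist'); cv2.imwrite('pics/w6.png',i);j=robot.grab_frame('scene'); crop(j,160,140,180,160,4,'pics/s6.png')
```

```text
[632.76453551 241.82511092  35.2225919 ] 6.8667 48.135267729812334 [-0.82968012  0.18571063 -0.37749204]
```

View pics/w6.png

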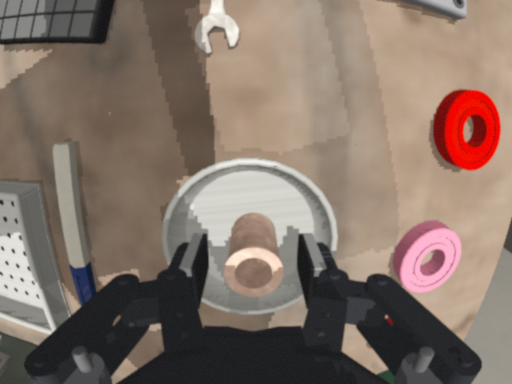

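View pics/s6.png

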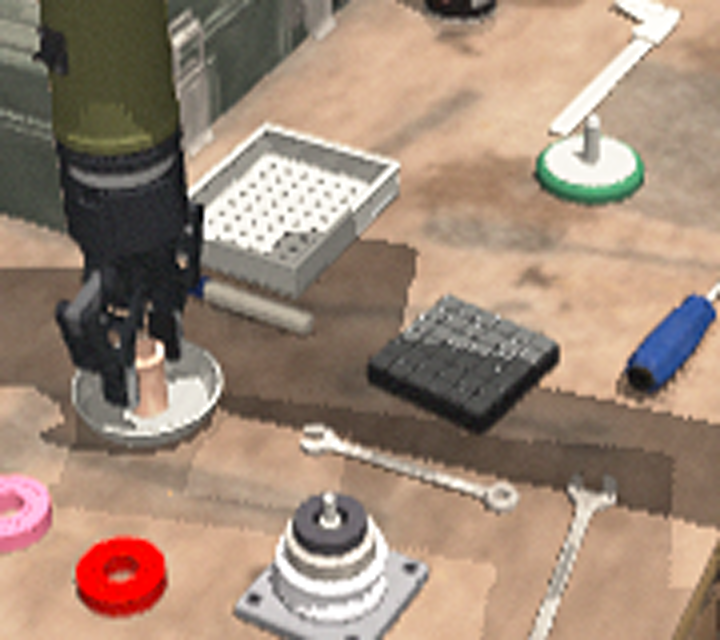

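>>> servo_tool(
  plan="0 0 0 0 0 -0.3 52; 0 0 0 0 0 -0.7 52; 0 0 0 0 0 -0.9 52; 0 0 0 0 0 -0.95 52; 0 0 0 0.3 0.1 -0.9 52; 0 0 0 0.6 0.3 -0.6 52; 0 0 0 0.9 0.45 -0.3 52; 0 0 0 0.95 0.5 0 52; 0 0 0 0.95 0.5 0 52; 0 0 0 0.95 0.5 0 52; 0 0 0 0.9 0.47 0 52; 0 0 0 0.62 0.35 0 52",
)

```text
time_s: 7.97
position: [445.0, 337.7, 175.9]
eef_rot: [[-1.0, -0.001, -0.001], [-0.001, 1.0, 0.0], [0.001, 0.0, -1.0]]
wrist_force: [-0.0, -1.4, -0.4]
gripper_width: 0.612
```

>>> servo_tool(
  plan="0 0 0 0 0 0 52; 0 0 0 0 0 0 52; 0 0 0 0 0 0 52",
)

```text
time_s: 8.22
position: [448.7, 337.1, 175.8]
eef_rot: [[-1.0, -0.001, 0.002], [-0.001, 1.0, 0.0], [-0.002, 0.0, -1.0]]
wrist_force: [0.6, 0.5, -0.1]
gripper_width: 0.611
```

Run:
```python
from h import *
s=robot.state(); print(s['position'],s['time_s'],s['gripper_width']*85.4,s['wrist_force'])
i=robot.grab_frame('wrist'); cv2.imwrite('pics/w7.png',i); crop(i,165,120,190,140,4,'pics/w7c.png')
```

```text
[448.71457569 337.12838717 175.79268891] 8.2167 52.2066664703221 [ 0.64915941  0.47208417 -0.05756093]
```

View pics/w7c.png

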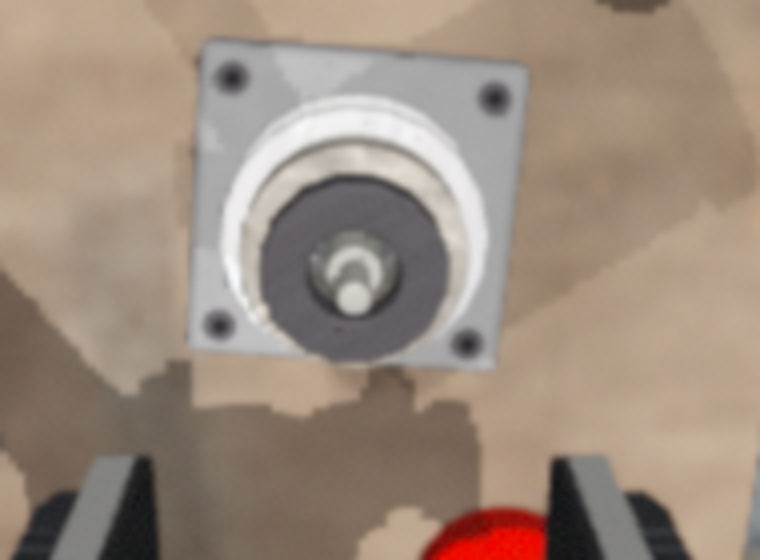

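Run:
```python
from h import *
s=robot.state(); print(s['position'])
m=lambda x,y,k,x0,y0:((x+.5)/k-.5+x0,(y+.5)/k-.5+y0)
o=lambda p,z:onz('wrist',*p,z,s)[:2]
print('ring',o(m(354,268,4,165,120),65), 'diam',np.linalg.norm(o(m(260,268,4,165,120),65)-o(m(448,268,4,165,120),65)))
print('pilot',o(m(352,298,4,165,120),80))
```

```text
[449.09530103 336.92271172 175.62986732]
ring [446.75607599 338.47514753] diam 40.00270028625117
pilot [448.42426507 338.04043396]
```

>>> servo_tool(
  plan="0 0 0 0 0 0.6 52; 0 0 0 0 0 0.8 52; 0 0 0 0 0 0.8 52; 0 0 0 0 0 0.5 52; 0 0 0 0 0 0.3 52; 0 0 0 0 0 0 52; 0 0 0 0 0 0 52; 0 0 0 0 0 0 52",
)

```text
time_s: 8.93
position: [449.2, 337.3, 86.0]
eef_rot: [[-1.0, 0.001, 0.002], [0.001, 1.0, 0.001], [-0.002, 0.001, -1.0]]
wrist_force: [1.1, -0.4, 0.6]
gripper_width: 0.609
```

Run:
```python
from h import *
s=robot.state(); print(s['position'],s['time_s'],s['gripper_width']*85.4,s['wrist_force'])
i=robot.grab_frame('wrist'); cv2.imwrite('pics/w8.png',i); crop(i,155,160,200,150,4,'pics/w8c.png')
```

```text
[449.16758524 337.30211213  85.98835652] 8.9333 51.99668506386768 [ 1.14419757 -0.38616856  0.63344063]
```

View pics/w8c.png

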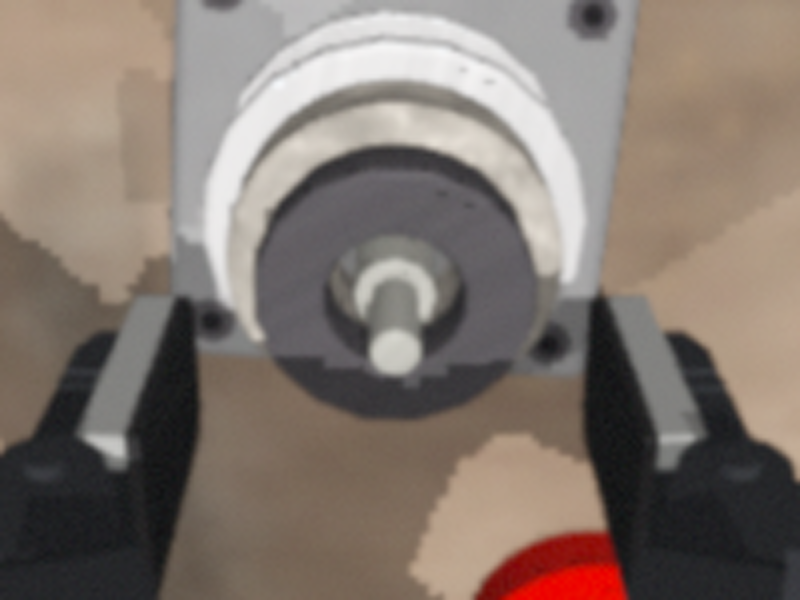

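>>> servo_tool(
  plan="0 0 0 0.03 0 0.3 52; 0 0 0 0 0 0.3 52; 0 0 0 0 0 0.1 52; 0 0 0 0 0 0 46; 0 0 0 0 0 0 40; 0 0 0 0 0 0 35; 0 0 0 0 0 0 35; 0 0 0 0 0 0 35; 0 0 0 0 0 0 35",
  force=45,
)

```text
time_s: 9.73
position: [447.1, 337.1, 64.3]
eef_rot: [[-1.0, -0.0, 0.0], [-0.0, 1.0, 0.0], [-0.0, 0.0, -1.0]]
wrist_force: [-0.5, -0.3, 0.4]
gripper_width: 0.46
```

Run:
```python
from h import *
s=robot.state(); print(s['position'],s['time_s'],s['gripper_width']*85.4,s['wrist_force'])
i=robot.grab_frame('wrist'); cv2.imwrite('pics/w9.png',i); crop(i,155,160,200,150,4,'pics/w9c.png')
```

```text
[447.08305905 337.11661821  64.27045727] 9.7333 39.28747363263715 [-0.51801193 -0.27870988  0.37659309]
```

View pics/w9c.png

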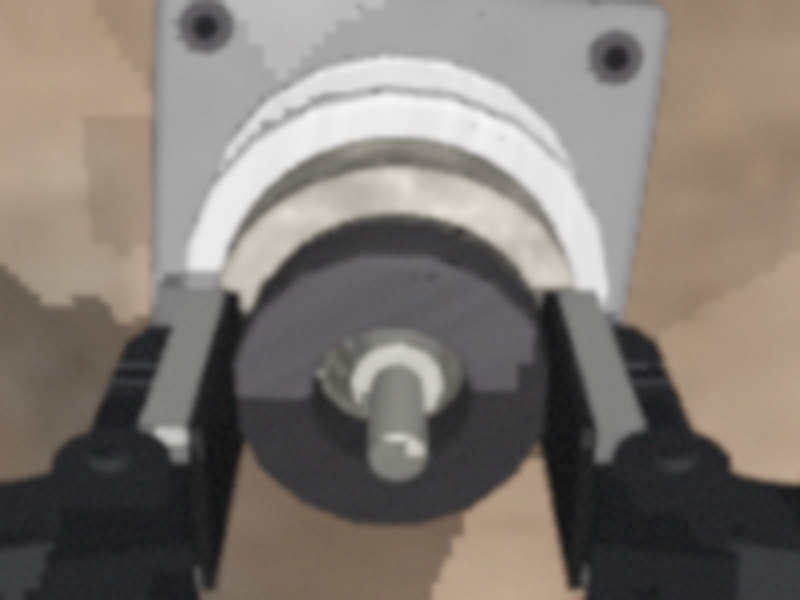

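>>> servo_tool(
  plan="0 0 0 0 0 -0.3 35; 0 0 0 0 0 -0.6 35; 0 0 0 0 0 -0.8 35; 0 0 0 0 0 -0.9 35; 0 0 0 -0.1 -0.3 -0.7 35; 0 0 0 -0.1 -0.7 -0.5 35; 0 0 0 -0.1 -0.95 -0.2 35; 0 0 0 -0.1 -1 0 35; 0 0 0 -0.1 -1 0 35; 0 0 0 0 -1 0 35; 0 0 0 0 -0.95 0 35; 0 0 0 0 -0.7 0 35",
)

```text
time_s: 10.78
position: [461.6, 136.9, 184.9]
eef_rot: [[-1.0, 0.001, 0.001], [0.001, 1.0, -0.001], [-0.001, -0.001, -1.0]]
wrist_force: [0.3, -0.3, -0.6]
gripper_width: 0.464
```

>>> servo_tool(
  plan="0 0 0 0 -0.5 0 35; 0 0 0 0 0 0 35; 0 0 0 0 0 0 35; 0 0 0 0 0 0 35",
)

```text
time_s: 11.12
position: [462.2, 124.5, 184.6]
eef_rot: [[-1.0, 0.0, 0.001], [0.0, 1.0, 0.001], [-0.001, 0.001, -1.0]]
wrist_force: [0.4, 0.3, -0.4]
gripper_width: 0.463
```

Run:
```python
from h import *
s=robot.state(); print(s['position'],s['time_s'],s['gripper_width']*85.4,s['wrist_force'])
i=robot.grab_frame('wrist'); cv2.imwrite('pics/w10.png',i); print(proj('wrist',[461.6,122.7,20],s))
```

```text
[462.19470854 124.51769376 184.61633833] 11.1167 39.538015053278805 [ 0.44029467  0.33927889 -0.38139068]
[249.65383574 172.81630199]
```

View pics/w10.png

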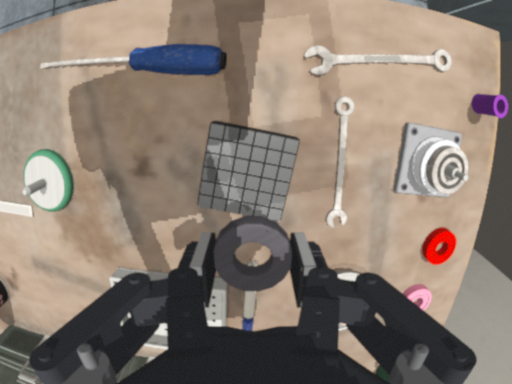

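>>> servo_tool(
  plan="0 0 0 0 -0.05 0.6 35; 0 0 0 0 0 0.9 35; 0 0 0 0 0 0.9 35; 0 0 0 0 0 0.9 35; 0 0 0 0 0 0.7 35; 0 0 0 0 0 0.5 35; 0 0 0 0 0 0.25 35; 0 0 0 0 0 0.15 35; 0 0 0 0 0 0.05 35; 0 0 0 0 0 0 35; 0 0 0 0 0 0 35",
)

```text
time_s: 12.08
position: [462.8, 122.9, 36.4]
eef_rot: [[-1.0, -0.0, 0.002], [-0.0, 1.0, 0.0], [-0.002, 0.0, -1.0]]
wrist_force: [0.1, 0.4, 0.4]
gripper_width: 0.466
```

>>> servo_tool(
  plan="0 0 0 0 0 0.05 35; 0 0 0 0 0 0.05 35; 0 0 0 0 0 0.03 35; 0 0 0 0 0 0 35; 0 0 0 0 0 0 35",
)

```text
time_s: 12.5
position: [462.0, 122.4, 31.8]
eef_rot: [[-1.0, 0.0, 0.0], [0.0, 1.0, 0.0], [-0.0, 0.0, -1.0]]
wrist_force: [0.4, -0.6, -0.5]
gripper_width: 0.46
```

>>> servo_tool(
  plan="0 0 0 0 0 0.03 35; 0 0 0 0 0 0 35; 0 0 0 0 0 0 35",
)

```text
time_s: 12.75
position: [462.0, 122.5, 30.8]
eef_rot: [[-1.0, 0.0, -0.0], [0.0, 1.0, -0.0], [0.0, -0.0, -1.0]]
wrist_force: [-0.0, -0.5, -0.1]
gripper_width: 0.464
```

>>> servo_tool(
  plan="0 0 0 0 0 0.03 35; 0 0 0 0 0 0 35; 0 0 0 0 0 0 35",
)

```text
time_s: 13.0
position: [462.0, 122.5, 30.7]
eef_rot: [[-1.0, -0.0, 0.0], [-0.0, 1.0, 0.0], [-0.0, 0.0, -1.0]]
wrist_force: [-1.7, -0.2, 7.9]
gripper_width: 0.464
```

Contact (7.9 N). Releasing and checking.

>>> servo_tool(
  plan="0 0 0 0 0 0 44; 0 0 0 0 0 0 48; 0 0 0 0 0 0 52; 0 0 0 0 0 0 52; 0 0 0 0 0 -0.4 52; 0 0 0 0 0 -0.8 52; 0 0 0 0 0 -0.8 52; 0 0 0 0 0 0 52; 0 0 0 0 0 0 52",
)

```text
time_s: 13.75
position: [463.2, 122.7, 91.0]
eef_rot: [[-1.0, -0.0, 0.003], [-0.0, 1.0, 0.001], [-0.003, 0.001, -1.0]]
wrist_force: [-0.2, 0.0, 0.6]
gripper_width: 0.608
```

Run:
```python
from h import *
s=robot.state(); print(s['position'],s['time_s'],s['gripper_width']*85.4,s['wrist_force'])
i=robot.grab_frame('wrist'); cv2.imwrite('pics/w11.png',i)
```

```text
[463.15305364 122.74235044  90.99925034] 13.75 51.94001585239641 [-0.23963934  0.00488221  0.59786163]
```

View pics/w11.png

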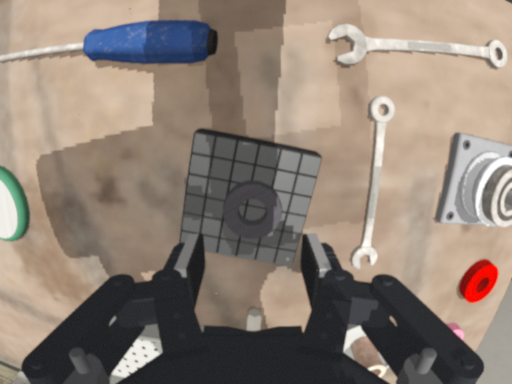

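Run:
```python
from h import *
s=robot.state(); print(s['position'])
i=cv2.imread('pics/w11.png'); crop(i,165,115,170,160,4.5,'pics/w11c.png')
o=lambda u,v,z:onz('wrist',u,v,z,s)[:2]
print(o(251,209,32))
```

```text
[462.08354684 122.54722206  90.03486171]
[459.40754709 122.51648439]
```

View pics/w11c.png

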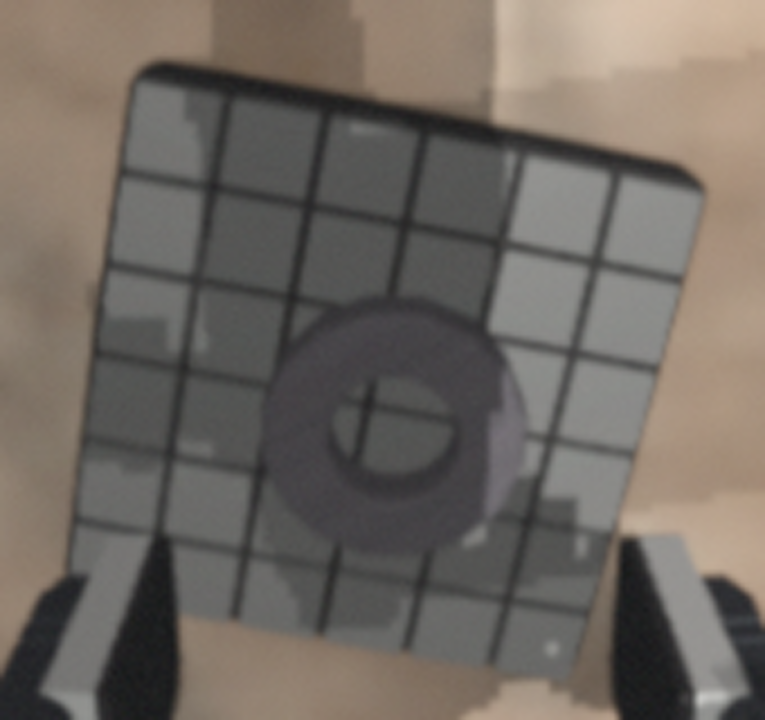

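>>> servo_tool(
  plan="0 0 0 0 0 -0.7 62; 0 0 0 0 0.3 -0.8 62; 0 0 0 0.1 0.7 -0.5 62; 0 0 0 0.1 0.95 0 62; 0 0 0 0.1 1 0 62; 0 0 0 0.1 1 0 62; 0 0 0 0.1 1 0 62; 0 0 0 0 1 0 62; 0 0 0 0 0.8 0 62; 0 0 0 0 0.41 0 62; 0 0 0 0 0 0 62; 0 0 0 0 0 0 62",
)

```text
time_s: 14.8
position: [446.2, 336.7, 148.6]
eef_rot: [[-1.0, -0.002, -0.002], [-0.002, 1.0, -0.002], [0.002, -0.002, -1.0]]
wrist_force: [0.4, 0.7, 0.8]
gripper_width: 0.723
```

Run:
```python
from h import *
s=robot.state(); print(s['position'],s['time_s'],s['gripper_width']*85.4,s['wrist_force'])
i=robot.grab_frame('wrist'); cv2.imwrite('pics/w12.png',i); crop(i,155,130,200,150,4,'pics/w12c.png')
```

```text
[446.1796183  336.65985932 148.62289829] 14.8 61.77855407397327 [0.35494482 0.6921064  0.82752894]
```

View pics/w12c.png

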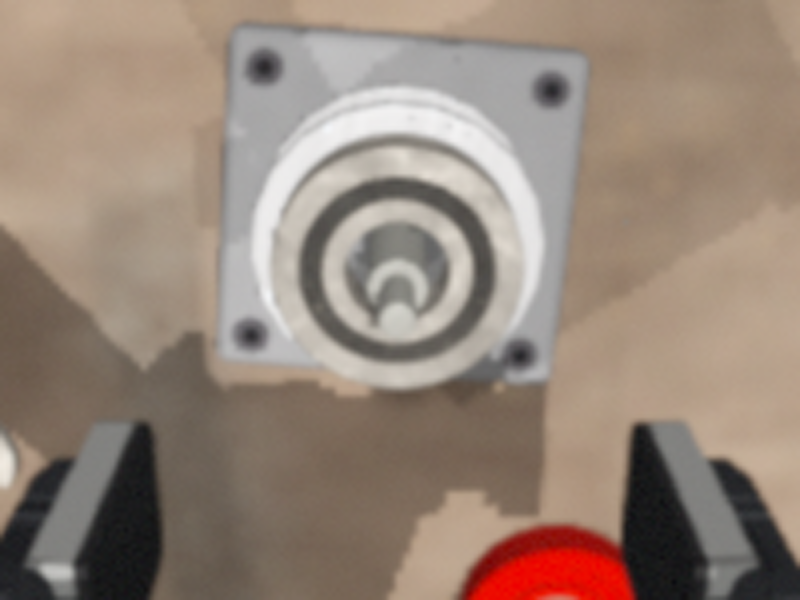

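Run:
```python
from h import *
s=robot.state(); print(s['position'])
print(onz('wrist',254.1,195.9,53,s))
```

```text
[446.1890858  335.9206594  148.85131248]
[446.75122898 337.97202581  53.        ]
```

>>> servo_tool(
  plan="0 0 0 -0.03 0.03 0.5 62; 0 0 0 0 0 0.8 62; 0 0 0 0 0 0.8 62; 0 0 0 0 0 0.5 62; 0 0 0 0 0 0.3 62; 0 0 0 0 0 0.2 62; 0 0 0 0 0 0.1 62; 0 0 0 0 0 0 62; 0 0 0 0 0 0 62",
)

```text
time_s: 15.6
position: [448.5, 338.2, 54.6]
eef_rot: [[-1.0, 0.0, 0.001], [0.0, 1.0, 0.001], [-0.001, 0.001, -1.0]]
wrist_force: [-0.2, 0.6, 0.9]
gripper_width: 0.722
```

Run:
```python
from h import *
s=robot.state(); print(s['position'],s['time_s'],s['gripper_width']*85.4,s['wrist_force'])
i=robot.grab_frame('wrist'); cv2.imwrite('pics/w13.png',i); crop(i,155,160,200,150,4,'pics/w13c.png')
```

```text
[448.49206881 338.24518935  54.60754744] 15.6 61.62019660834193 [-0.18482923  0.59845927  0.87202539]
```

View pics/w13c.png

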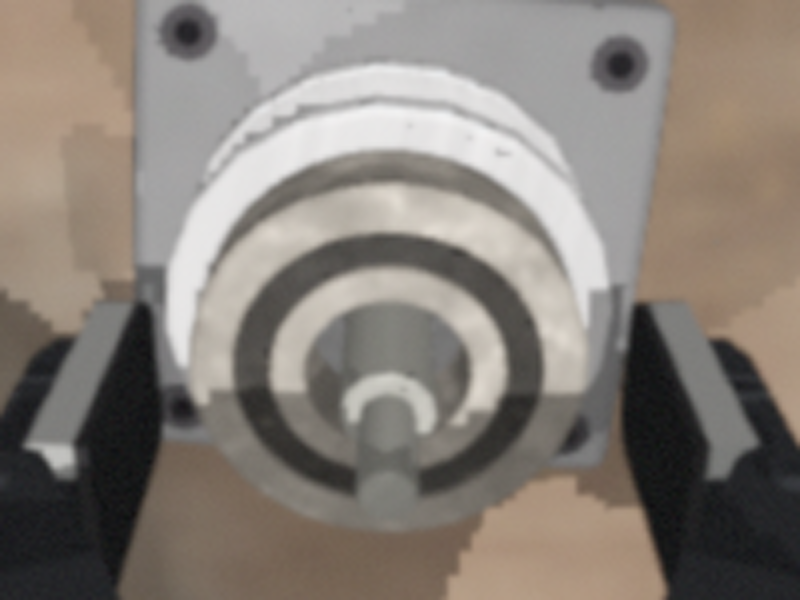

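>>> servo_tool(
  plan="0 0 0 0.03 0 0.1 62; 0 0 0 0 0 0.07 62; 0 0 0 0 0 0 56; 0 0 0 0 0 0 52; 0 0 0 0 0 0 47; 0 0 0 0 0 0 45; 0 0 0 0 0 0 45; 0 0 0 0 0 0 45; 0 0 0 0 0 0 45",
  force=55,
)

```text
time_s: 16.4
position: [446.8, 338.1, 49.5]
eef_rot: [[-1.0, -0.0, 0.0], [-0.0, 1.0, -0.0], [-0.0, -0.0, -1.0]]
wrist_force: [-1.7, -1.3, 5.2]
gripper_width: 0.575
```

Run:
```python
from h import *
s=robot.state(); print(s['position'],s['time_s'],s['gripper_width']*85.4,s['wrist_force'])
i=robot.grab_frame('wrist'); cv2.imwrite('pics/w14.png',i); crop(i,155,160,200,150,4,'pics/w14c.png')
```

```text
[446.80612105 338.07897659  49.46061761] 16.4 49.13764020531143 [-1.74715191 -1.27149086  5.18332347]
```

View pics/w14c.png

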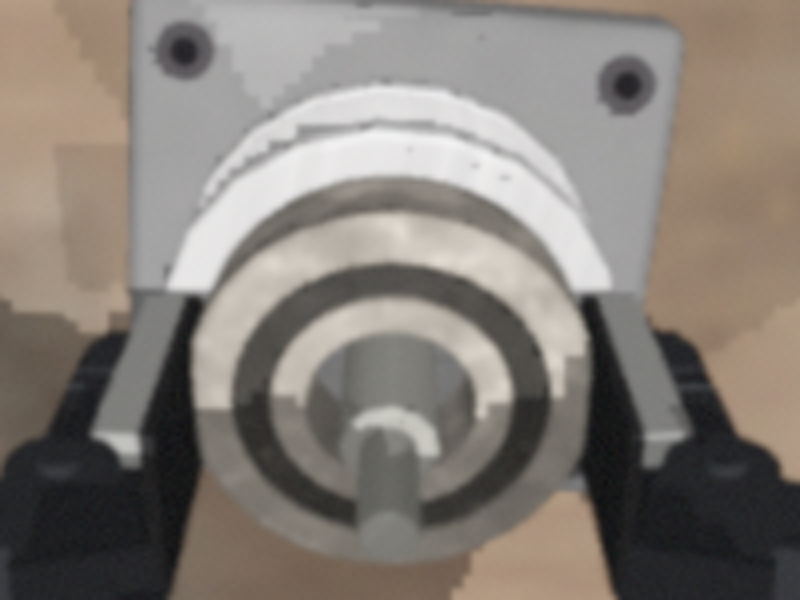

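Run:
```python
from h import *
s=dict(position=[630.8,242.0,194.0],eef_rot=np.array([[-1,0,0],[0,1,0],[0,0,-1.]]))
i=cv2.imread('pics/w5.png'); crop(i,5,135,140,130,5,'pics/w5p.png')
print(onz('top',300,138,0),onz('top',300,138,100), inter(ray('top',246,139),ray('scene',192,192)))
```

```text
[ 777.0868253 -101.9044144    0.       ] [749.73752061 -93.49725385 100.        ] (array([752.77452984,  95.9488236 ,  37.49160514]), np.float64(29.807818585534804))
```

View pics/w5p.png

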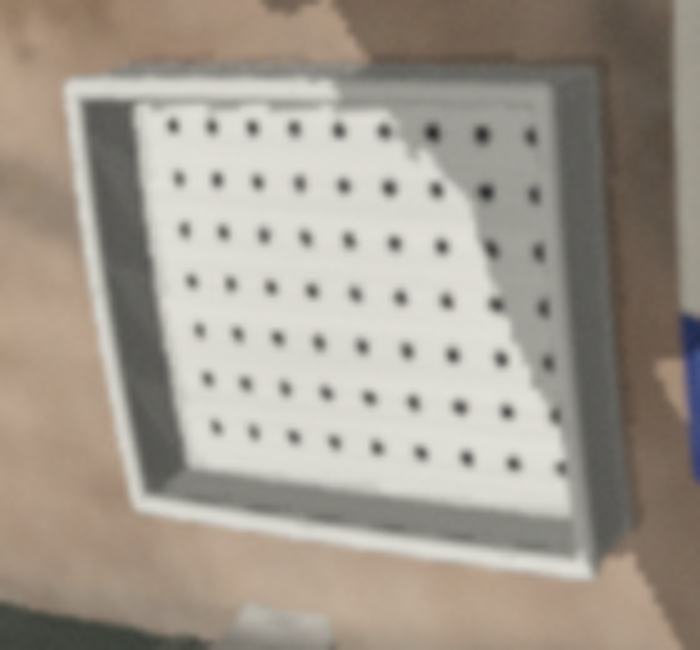

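Run:
```python
from h import *
s=dict(position=[630.8,242.0,194.0],eef_rot=np.array([[-1,0,0],[0,1,0],[0,0,-1.]]))
w=np.array([onz('wrist',(x+.5)/5-.5+5,(y+.5)/5-.5+135,29,s)[:2] for x,y in [(65,83),(553,83),(595,575),(132,507)]])
e=np.roll(w,-1,0)-w
print(w.mean(0),np.hypot(*e.T),np.degrees(np.arctan2(e[:,1],e[:,0])))
```

```text
[660.71230401  14.46641155] [151.2959922  120.52755186 152.09744699 119.62261753] [ 87.09352721  -3.7601751  -93.25292772 175.85075923]
```

>>> servo_tool(
  plan="0 0 0 0 0 -0.3 45; 0 0 0 0 0 -0.6 45; 0 0 0 0 0 -0.9 45; 0 0 0 0 0 -0.9 45; 0 0 0 0 0 -0.9 45; 0 0 0 -0.2 -0.4 -0.6 45; 0 0 0 -0.5 -0.7 -0.3 45; 0 0 0 -0.6 -0.95 0 45; 0 0 0 -0.65 -1 0 45; 0 0 0 -0.65 -1 0 45; 0 0 0 -0.65 -1 0 45; 0 0 0 -0.65 -1 0 45",
)

```text
time_s: 17.45
position: [564.4, 155.3, 184.3]
eef_rot: [[-1.0, -0.0, 0.0], [-0.0, 1.0, 0.0], [-0.0, 0.0, -1.0]]
wrist_force: [0.8, 0.7, -1.2]
gripper_width: 0.574
```

>>> servo_tool(
  plan="0 0 0 -0.6 -1 0 45; 0 0 0 -0.6 -1 0 45; 0 0 0 -0.6 -0.95 0 45; 0 0 0 -0.5 -0.8 0 45; 0 0 0 -0.37 -0.55 0 45; 0 0 0 -0.2 -0.3 0 45; 0 0 0 0 0 0 45; 0 0 0 0 0 0 45; 0 0 0 0 0 0 45",
)

```text
time_s: 18.2
position: [648.9, 20.1, 183.7]
eef_rot: [[-1.0, -0.001, -0.001], [-0.001, 1.0, 0.001], [0.001, 0.001, -1.0]]
wrist_force: [-0.9, 0.2, -2.0]
gripper_width: 0.576
```

Run:
```python
from h import *
s=robot.state(); print(s['position'],s['time_s'],s['gripper_width']*85.4,s['wrist_force'])
i=robot.grab_frame('wrist'); cv2.imwrite('pics/w15.png',i);print(proj('wrist',[659,16,29],s))
```

```text
[648.94616847  20.05148332 183.654739  ] 18.2 49.15105912478169 [-0.86216631  0.18988408 -2.04984538]
[247.3407796  185.92340415]
```

View pics/w15.png

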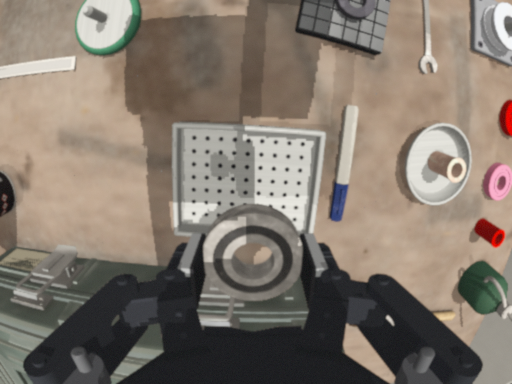

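>>> servo_tool(
  plan="0 0 0 0 0 0.5 45; 0 0 0 0 0 0.9 45; 0 0 0 0 0 0.9 45; 0 0 0 0 0 0.9 45; 0 0 0 0 0 0.9 45; 0 0 0 0 0 0.6 45; 0 0 0 0 0 0.4 45; 0 0 0 0 0 0.2 45; 0 0 0 0 0 0.1 45; 0 0 0 0 0 0 45; 0 0 0 0 0 0 45",
)

```text
time_s: 19.17
position: [651.0, 19.0, 23.0]
eef_rot: [[-1.0, -0.0, 0.002], [-0.0, 1.0, -0.0], [-0.002, -0.0, -1.0]]
wrist_force: [-0.5, 0.0, -1.5]
gripper_width: 0.574
```

>>> servo_tool(
  plan="0 0 0 0 0 0.08 45; 0 0 0 0 0 0.07 45; 0 0 0 0 0 0.05 45; 0 0 0 0 0 0 45; 0 0 0 0 0 0 45",
)

```text
time_s: 19.58
position: [650.1, 18.7, 15.9]
eef_rot: [[-1.0, 0.0, -0.0], [0.0, 1.0, 0.0], [0.0, 0.0, -1.0]]
wrist_force: [0.6, 0.0, -2.4]
gripper_width: 0.578
```

>>> servo_tool(
  plan="0 0 0 0 0 0.04 45; 0 0 0 0 0 0 45; 0 0 0 0 0 0 45",
)

```text
time_s: 19.83
position: [650.1, 18.7, 14.6]
eef_rot: [[-1.0, 0.0, -0.0], [0.0, 1.0, 0.0], [0.0, 0.0, -1.0]]
wrist_force: [-0.2, 0.2, -0.4]
gripper_width: 0.574
```

>>> servo_tool(
  plan="0 0 0 0 0 0.03 45; 0 0 0 0 0 0 45; 0 0 0 0 0 0 45",
)

```text
time_s: 20.08
position: [650.1, 18.7, 14.5]
eef_rot: [[-1.0, -0.0, 0.0], [-0.0, 1.0, -0.0], [-0.0, -0.0, -1.0]]
wrist_force: [-2.3, -0.8, 5.9]
gripper_width: 0.573
```

>>> servo_tool(
  plan="0 0 0 0 0 0 53; 0 0 0 0 0 0 57; 0 0 0 0 0 0 62; 0 0 0 0 0 0 62; 0 0 0 0 0 -0.4 62; 0 0 0 0 0 -0.8 62; 0 0 0 0 0 -0.9 62; 0 0 0 0 0 -0.9 62; 0 0 0 0 0 0 62; 0 0 0 0 0 0 62",
)

```text
time_s: 20.92
position: [651.9, 18.7, 106.7]
eef_rot: [[-1.0, -0.0, 0.006], [-0.0, 1.0, -0.0], [-0.006, -0.0, -1.0]]
wrist_force: [-0.1, -0.1, -0.5]
gripper_width: 0.726
```

Run:
```python
from h import *
s=robot.state(); print(s['position'],s['time_s'],s['gripper_width']*85.4,s['wrist_force'])
i=robot.grab_frame('wrist'); cv2.imwrite('pics/w16.png',i)
```

```text
[651.91972187  18.72110425 106.7100545 ] 20.9167 61.99308755334584 [-0.09057976 -0.06874632 -0.49066298]
```

View pics/w16.png

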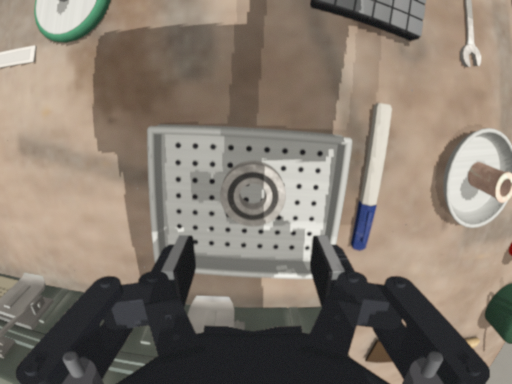

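>>> servo_tool(
  plan="0 0 0 0 0 -0.6 74; 0 0 0 0.1 0.3 -0.8 74; 0 0 0 0.4 0.6 -0.7 74; 0 0 0 0.6 0.9 -0.4 74; 0 0 0 0.65 1 0 74; 0 0 0 0.65 1 0 74; 0 0 0 0.65 1 0 74; 0 0 0 0.65 1 0 74; 0 0 0 0.65 1 0 74; 0 0 0 0.65 1 0 74; 0 0 0 0.65 1 0 74; 0 0 0 0.6 0.9 0 74",
)

```text
time_s: 21.97
position: [460.1, 310.7, 177.2]
eef_rot: [[-1.0, -0.0, -0.003], [-0.0, 1.0, -0.001], [0.003, -0.001, -1.0]]
wrist_force: [0.7, -0.4, 0.8]
gripper_width: 0.868
```

>>> servo_tool(
  plan="0 0 0 0.6 0.6 0 74; 0 0 0 0.57 0.33 0 74; 0 0 0 0 0 0 74; 0 0 0 0 0 0 74; 0 0 0 0 0 0 74",
)

```text
time_s: 22.38
position: [427.5, 337.1, 177.9]
eef_rot: [[-1.0, -0.001, -0.001], [-0.001, 1.0, -0.001], [0.001, -0.001, -1.0]]
wrist_force: [0.1, -0.5, 0.1]
gripper_width: 0.869
```

Run:
```python
from h import *
s=robot.state(); print(s['position'],s['time_s'],s['gripper_width']*85.4,s['wrist_force'],s['q'])
i=robot.grab_frame('wrist'); cv2.imwrite('pics/w17.png',i); crop(i,155,110,200,150,4,'pics/w17c.png')
```

```text
[427.49960789 337.08412977 177.88444087] 22.3833 74.17704490595455 [ 0.11538815 -0.47981805  0.10088469] [ 3.38357791e+01  1.85294119e+01  9.51129121e+01 -4.22427549e-02
  6.64377360e+01 -5.61776723e+01]
```

View pics/w17c.png

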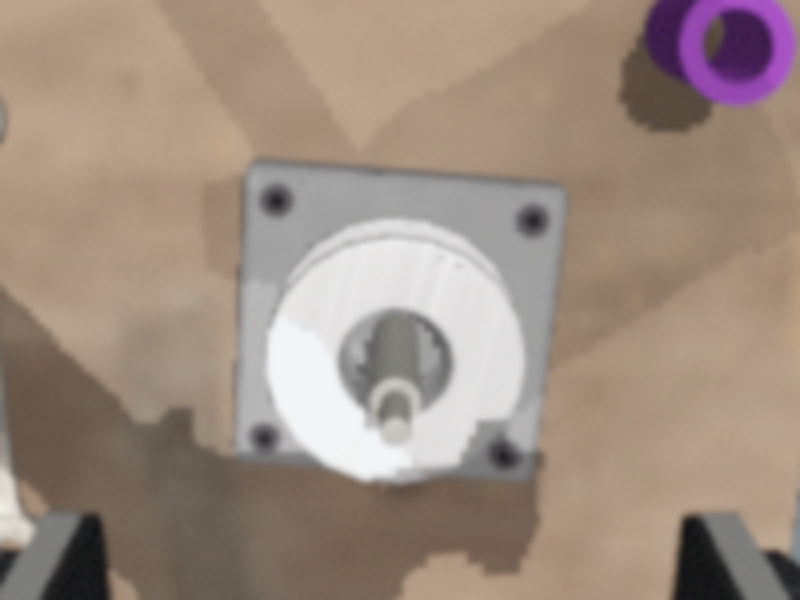

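Run:
```python
from h import *
s=robot.state(); print(s['position'])
print(onz('wrist',253.9,199.6,38,s))
```

```text
[427.98810432 336.94068471 178.10678273]
[447.60231164 339.14766469  38.        ]
```

>>> servo_tool(
  plan="0 0 0 -0.5 0.04 0 74; 0 0 0 -0.15 0 0.4 74; 0 0 0 0 0 0.8 74; 0 0 0 0 0 0.9 74; 0 0 0 0 0 0.9 74; 0 0 0 0 0 0.7 74; 0 0 0 0 0 0.4 74; 0 0 0 0 0 0.3 74; 0 0 0 0 0 0 74; 0 0 0 0 0 0 74",
)

```text
time_s: 23.27
position: [447.2, 338.2, 46.1]
eef_rot: [[-1.0, 0.001, -0.001], [0.001, 1.0, -0.001], [0.001, -0.001, -1.0]]
wrist_force: [0.5, -0.7, 0.2]
gripper_width: 0.868
```

Run:
```python
from h import *
s=robot.state(); print(s['position'],s['time_s'],s['gripper_width']*85.4,s['wrist_force'])
i=robot.grab_frame('wrist'); cv2.imwrite('pics/w18.png',i); crop(i,140,160,220,160,3.6,'pics/w18c.png')
```

```text
[447.21593744 338.24898086  46.0622605 ] 23.2667 74.1132412138972 [ 0.51164704 -0.66774254  0.17842754]
```

View pics/w18c.png

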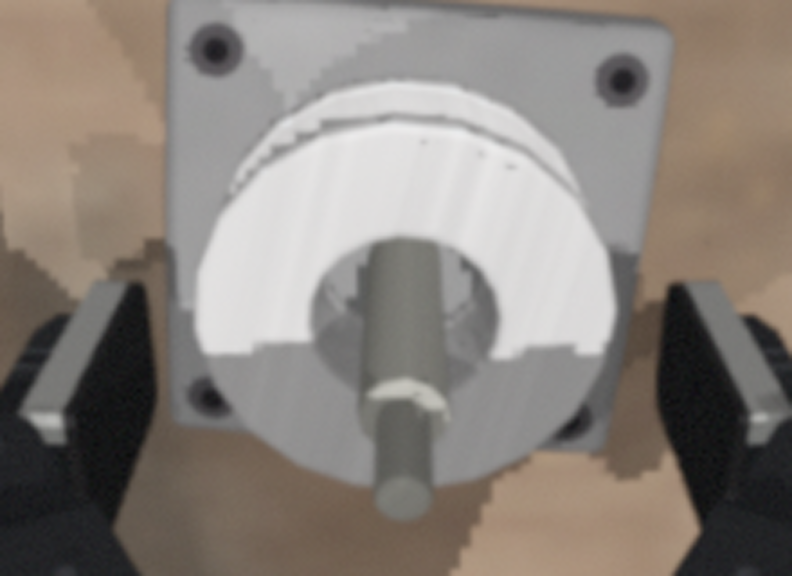

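>>> servo_tool(
  plan="0 0 0 0 0 0.3 74; 0 0 0 0 0 0.25 74; 0 0 0 0 0 0.1 74; 0 0 0 0 0 0 70; 0 0 0 0 0 0 66; 0 0 0 0 0 0 61; 0 0 0 0 0 0 57; 0 0 0 0 0 0 57; 0 0 0 0 0 0 57; 0 0 0 0 0 0 57",
  force=55,
)

```text
time_s: 24.15
position: [446.9, 338.9, 27.8]
eef_rot: [[-1.0, -0.0, 0.0], [-0.0, 1.0, 0.0], [-0.0, 0.0, -1.0]]
wrist_force: [-1.8, -0.6, 5.5]
gripper_width: 0.721
```

Run:
```python
from h import *
s=robot.state(); print(s['position'],s['time_s'],s['gripper_width']*85.4,s['wrist_force'])
i=robot.grab_frame('wrist'); cv2.imwrite('pics/w19.png',i); crop(i,140,160,220,160,3.6,'pics/w19c.png')
```

```text
[446.90196506 338.86922203  27.80491802] 24.15 61.571155111824545 [-1.82717664 -0.60423267  5.48087044]
```

View pics/w19c.png

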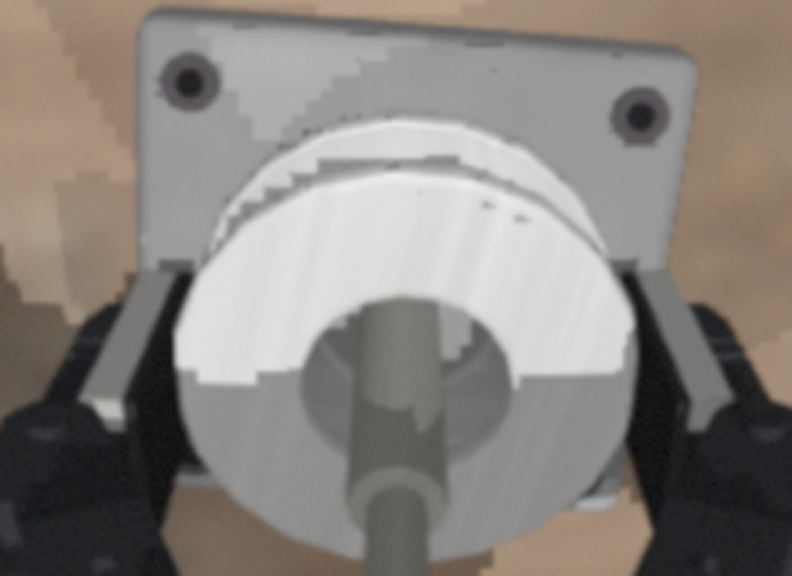

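>>> servo_tool(
  plan="0 0 0 0 0 -0.3 57; 0 0 0 0 0 -0.6 57; 0 0 0 0 0 -0.9 57; 0 0 0 0 0 -0.9 57; 0 0 0 0 0 -0.9 57; 0 0 0 0 0 -0.6 57; 0 0 0 0 -0.3 -0.3 57; 0 0 0 0 -0.6 0 57; 0 0 0 -0.1 -0.9 0 57; 0 0 0 -0.1 -1 0 57; 0 0 0 -0.1 -1 0 57; 0 0 0 -0.1 -1 0 57",
)

```text
time_s: 25.2
position: [458.0, 192.9, 161.6]
eef_rot: [[-1.0, -0.001, -0.001], [-0.001, 1.0, -0.001], [0.001, -0.001, -1.0]]
wrist_force: [0.7, 0.2, -1.4]
gripper_width: 0.721
```

>>> servo_tool(
  plan="0 0 0 -0.1 -1 0 57; 0 0 0 -0.1 -1 0 57; 0 0 0 -0.1 -1 0 57; 0 0 0 -0.13 -1 0 57; 0 0 0 0 -1 0 57; 0 0 0 0 -1 0 57; 0 0 0 0 -1 0 57; 0 0 0 0 -1 0 57; 0 0 0 0 -1 0 57; 0 0 0 0 -0.8 0 57; 0 0 0 0 -0.5 0 57; 0 0 0 0 -0.3 0 57",
)

```text
time_s: 26.2
position: [470.9, -125.4, 161.6]
eef_rot: [[-1.0, 0.002, -0.001], [0.002, 1.0, -0.0], [0.001, -0.0, -1.0]]
wrist_force: [0.8, 0.6, -1.5]
gripper_width: 0.721
```

>>> servo_tool(
  plan="0 0 0 0 0 0 57; 0 0 0 0 0 0 57",
)

```text
time_s: 26.37
position: [471.2, -123.0, 161.8]
eef_rot: [[-1.0, 0.001, -0.001], [0.001, 1.0, 0.001], [0.001, 0.001, -1.0]]
wrist_force: [-0.1, 0.3, -1.1]
gripper_width: 0.722
```

Run:
```python
from h import *
s=robot.state(); print(s['position'],s['time_s'],s['gripper_width']*85.4,s['wrist_force'])
i=robot.grab_frame('wrist'); cv2.imwrite('pics/w20.png',i)
```

```text
[ 471.18796956 -123.02479989  161.78273507] 26.3667 61.61838027288631 [-0.08827634  0.30753846 -1.09932659]
```

View pics/w20.png

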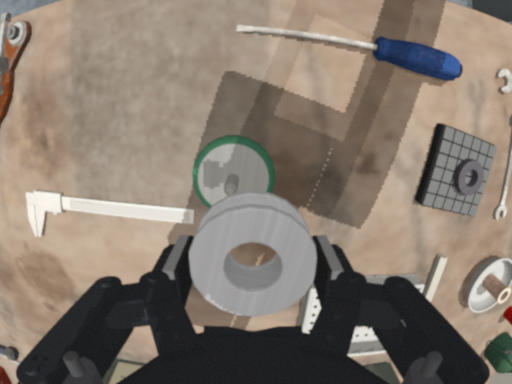

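Run:
```python
from h import *
s=robot.state()
i=cv2.imread('pics/w20.png'); crop(i,180,120,110,90,7,'pics/w20c.png')
hsv=cv2.cvtColor(i,cv2.COLOR_BGR2HSV); m=cv2.inRange(hsv,(65,80,30),(95,255,255)); m[:,:180]=0;m[:,290:]=0;m[:125]=0;m[215:]=0
c=max(cv2.findContours(m,cv2.RETR_EXTERNAL,cv2.CHAIN_APPROX_NONE)[0],key=cv2.contourArea)
print(cv2.boundingRect(c),cv2.fitEllipse(c))
print('caltip',onz('wrist',193,215,5,s), onz('wrist',192,207,5,s),onz('wrist',192,222,5,s))
```

```text
(193, 136, 82, 71) ((233.1534423828125, 176.41798400878906), (76.51508331298828, 77.63507843017578), 112.88642120361328)
caltip [ 514.16800479 -184.41206919    5.        ] [ 505.08017341 -184.85311017    5.        ] [ 522.31520115 -186.10961061    5.        ]
```

View pics/w20c.png

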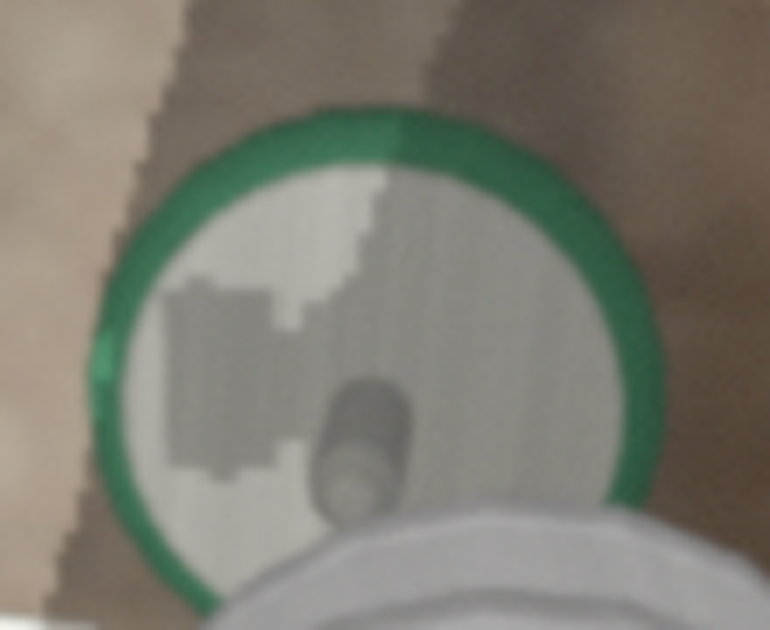

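Run:
```python
from h import *
s=robot.state(); print(s['position'])
print(onz('wrist',232.9,178.6,14,s),onz('wrist',230.1,188.6,52,s))
# pulley bore top centre in hand: crop
i=cv2.imread('pics/w20.png'); crop(i,180,185,145,135,5,'pics/w20p.png')
```

```text
[ 471.22801106 -122.46367788  161.85247662]
[ 471.81760812 -140.42305555   14.        ] [ 470.11344955 -140.41234489   52.        ]
```

View pics/w20p.png

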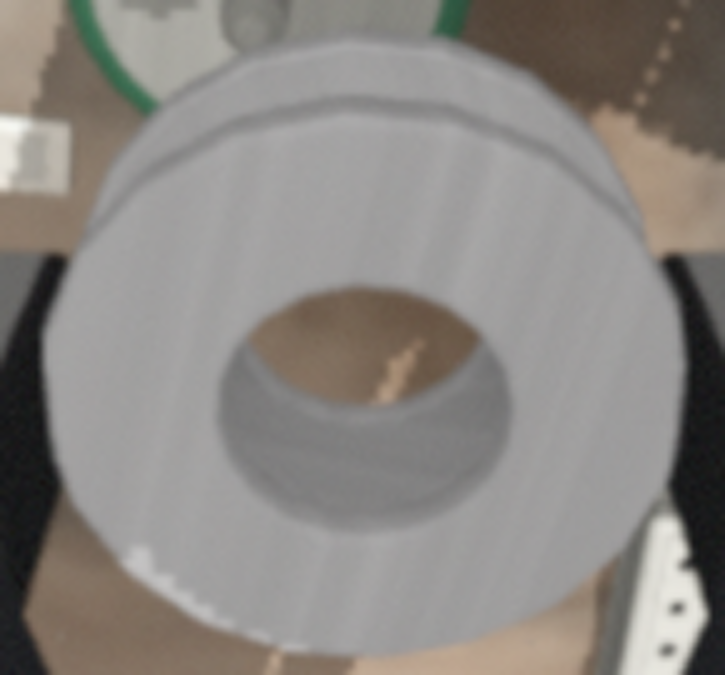

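Run:
```python
from h import *
s=robot.state(); print(s['position'])
print(onz('wrist',252.8,266.6,172.3,s))
for y in (46,687): print(onz('wrist',180+(y+.5)/5-.5,185+355/5-.5,172.3,s))
```

```text
[ 471.22801106 -122.46367788  161.85247662]
[ 471.18400493 -121.34267052  172.3       ]
[ 465.56514289 -151.61998282  172.3       ]
[465.5933126  -90.94780176 172.3       ]
```

>>> servo_tool(
  plan="0 0 0 0 -0.4 0 57; 0 0 0 0 -0.24 0.3 57; 0 0 0 0 0 0.7 57; 0 0 0 0 0 0.8 57; 0 0 0 0 0 0.6 57; 0 0 0 0 0 0.3 57; 0 0 0 0 0 0.2 57; 0 0 0 0 0 0 57; 0 0 0 0 0 0 57; 0 0 0 0 0 0 57",
)

```text
time_s: 27.25
position: [472.8, -142.7, 76.0]
eef_rot: [[-1.0, -0.0, 0.002], [-0.0, 1.0, -0.001], [-0.002, -0.001, -1.0]]
wrist_force: [-0.3, -1.5, -1.9]
gripper_width: 0.719
```

Run:
```python
from h import *
s=robot.state(); print(s['position'],s['time_s'],s['gripper_width']*85.4,s['wrist_force'])
i=robot.grab_frame('wrist'); cv2.imwrite('pics/w21.png',i); crop(i,150,140,205,180,3.9,'pics/w21c.png')
j=robot.grab_frame('scene'); crop(j,250,130,110,90,7,'pics/s21.png')
print(proj('wrist',[471,-140.4,54],s))
```

```text
[ 472.8079543  -142.66435307   76.00655034] 27.25 61.36684860409123 [-0.25032396 -1.48613846 -1.85639553]
[254.76992084 233.42875504]
```

View pics/w21c.png

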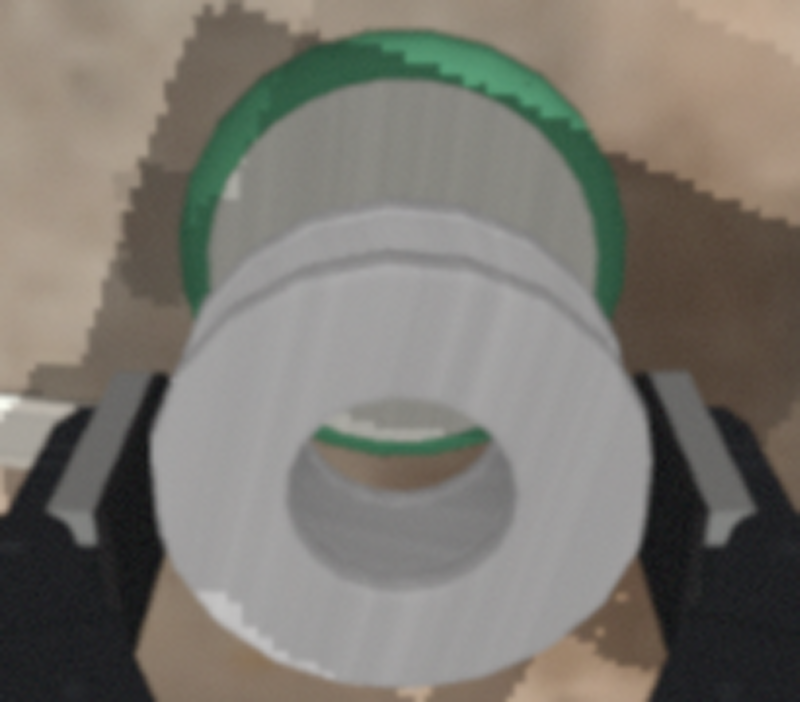

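View pics/s21.png

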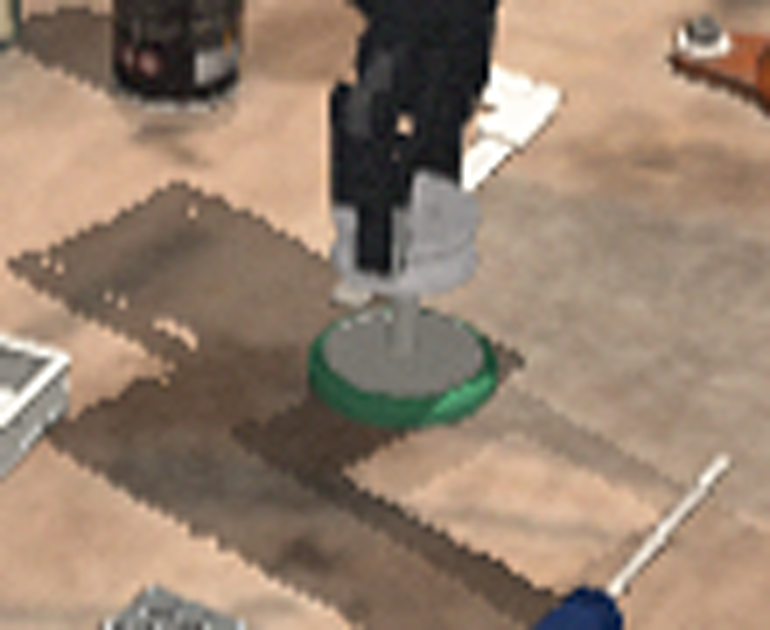

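Run:
```python
from h import *
s=robot.state(); print(s['position'])
f=lambda y:140+(y+.5)/3.9-.5
for y,z in ((78,14),(440,14),(398,86.5),(590,86.5),(263,86.5),(685,86.5)): print(y,onz('wrist',253,f(y),z,s).round(1))
print(onz('wrist',150+404.5/3.9-.5,f(260),14,s), onz('wrist',150+402/3.9-.5,f(490),86.5,s))
```

```text
[ 472.76808799 -142.66051349   76.18175188]
78 [ 436.8 -141.4   14. ]
440 [ 506.6 -141.3   14. ]
398 [ 459.3 -141.4   86.5]
590 [ 487.4 -141.4   86.5]
263 [ 442.3 -141.5   86.5]
685 [ 504.1 -141.4   86.5]
[ 469.77837628 -141.23285397   14.        ] [ 472.01190155 -141.62516935   86.5       ]
```

>>> servo_tool(
  plan="0 0 0 0.05 0.01 0.2 57; 0 0 0 0 0 0.25 57; 0 0 0 0 0 0.25 57; 0 0 0 0 0 0.25 57; 0 0 0 0 0 0.2 57; 0 0 0 0 0 0.15 57; 0 0 0 0 0 0.08 57; 0 0 0 0 0 0 57; 0 0 0 0 0 0 57",
)

```text
time_s: 28.1
position: [470.4, -142.0, 33.6]
eef_rot: [[-1.0, -0.0, -0.0], [-0.0, 1.0, 0.0], [0.0, 0.0, -1.0]]
wrist_force: [-0.0, -0.1, -1.7]
gripper_width: 0.715
```

>>> servo_tool(
  plan="0 0 0 0 0 0.05 57; 0 0 0 0 0 0.05 57; 0 0 0 0 0 0.03 57; 0 0 0 0 0 0 57; 0 0 0 0 0 0 57",
)

```text
time_s: 28.52
position: [470.4, -142.1, 30.0]
eef_rot: [[-1.0, -0.0, 0.0], [-0.0, 1.0, -0.0], [-0.0, -0.0, -1.0]]
wrist_force: [-0.1, 0.1, -2.0]
gripper_width: 0.721
```

>>> servo_tool(
  plan="0 0 0 0 0 0.03 57; 0 0 0 0 0 0 57; 0 0 0 0 0 0 57",
)

```text
time_s: 28.77
position: [470.5, -142.1, 29.8]
eef_rot: [[-1.0, -0.0, 0.001], [-0.0, 1.0, -0.0], [-0.001, -0.0, -1.0]]
wrist_force: [-2.1, -0.2, 5.6]
gripper_width: 0.722
```

Contact at the expected height. I'll release, lift straight up clear of the post, and check.

>>> servo_tool(
  plan="0 0 0 0 0 0 65; 0 0 0 0 0 0 69; 0 0 0 0 0 0 74; 0 0 0 0 0 0 74; 0 0 0 0 0 -0.3 74; 0 0 0 0 0 -0.7 74; 0 0 0 0 0 -0.9 74; 0 0 0 0 0 -0.9 74; 0 0 0 0 0 -0.9 74; 0 0 0 0 0 -0.6 74; 0 0 0 0 0 0 74; 0 0 0 0 0 0 74",
)

```text
time_s: 29.77
position: [471.2, -142.4, 159.5]
eef_rot: [[-1.0, -0.0, 0.003], [-0.0, 1.0, -0.001], [-0.003, -0.001, -1.0]]
wrist_force: [-0.4, -0.5, -0.7]
gripper_width: 0.871
```

Run:
```python
from h import *
s=robot.state(); print(s['position'],s['time_s'],s['gripper_width']*85.4,s['wrist_force'])
i=robot.grab_frame('wrist'); cv2.imwrite('pics/w22.png',i)
j=robot.grab_frame('scene'); crop(j,150,110,200,150,4,'pics/s22.png')
```

```text
[ 471.17630479 -142.37318058  159.54167936] 29.7667 74.34748998156829 [-0.41427176 -0.48308108 -0.72406769]
```

View pics/w22.png

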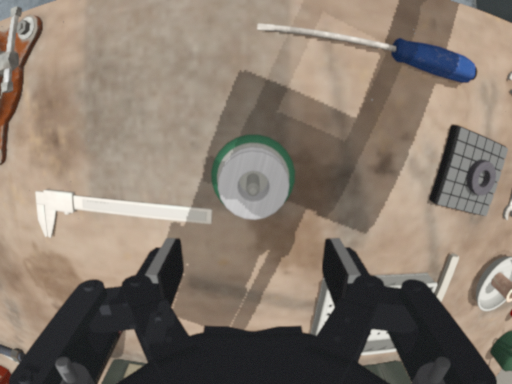

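View pics/s22.png

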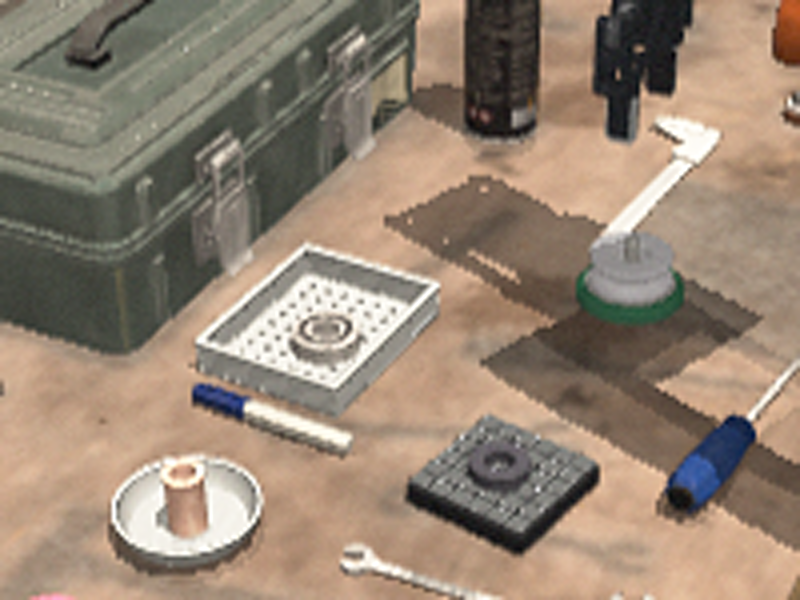

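All four parts are in place: the bush upright in the dish, the ring and bearing lying flat, and the pulley seated round the post. The caliper hasn't moved. Handing in.

Run:
```python
from h import *
s=robot.state()
print('caltip',onz('wrist',211,216,5,s).round(), s['wrist_force'])
print(robot.job_done())
```

```text
caltip [ 512. -184.    5.] [-0.24729437  0.86425374  0.86363823]
the job is handed in; nothing more can be done
None
```

I took all four parts off the spindle from the top down, set each at its station, and handed the job in at about 30 s of the 122 s allowed. No verdict was reported.

- **Bush:** it stands upright in the dish, near the centre.
- **Ring:** it lies flat on the lapping plate, a few mm from the centre and wholly on the face.
- **Bearing:** it lies flat on the pan's floor.
- **Pulley:** it sits round the stand's post, down on its face. I felt contact at the expected height before letting go.
- **Caliper:** its near end measured (512, -184) mm at the end. The same wrist camera had it at (514, -184) just before the pulley was set down, so it did not move.
- **Gripper:** it was about 100 mm above the stand, touching nothing.

**Measurements that disagreed:** the top and scene cameras differed by up to about 11 mm on where the stations are. I relied on the wrist camera at close range for the placings, and it matched the contacts I felt. I checked the final positions by eye in the wrist and scene pictures and did not measure each part's offset from its station again. No check failed.

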